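Close the slide-drying cabinet with the hook pole

ROBOT

A 6-joint arm with a two-finger parallel gripper is mounted at the origin on the work surface. World frame = base frame: x ahead of the robot, y to its left, z up, the work surface at z = 0. Lengths are in mm, angles in degrees, forces in N, time in s.
With the tool pointing down it reaches from about 300 to 850 mm from the base axis. Payload 4.2 kg.
Tool frame: the origin (TCP) lies midway between the tips of the shut fingers; the grasp point (between the pads) lies 19 mm behind it; z points along the fingers, x is the direction in which the jaws open and shut, and the axes are right-handed (so a half turn about z gives the same grasp; the last joint's range is limited). The gripper opens to 91 mm and grips with 3 to 60 N. Pads are 32 mm wide; open, the fingers measure 118 mm over their backs; the gripper's body (76 mm by 178 mm) begins 60 mm behind the grasp point.
Start: joints at [-70.073, 18.312, 89.639, -0, 72.044, -1.146], TCP at [206.754, -536.563, 176.976] pointing down, gripper open.
Joint ranges: [-177.97, 177.97], [-48.28, 115.42], [12.27, 149.76], [-77.06, 257.06], [2.81, 150.46], [-146.56, 146.56]. Speed limits (degrees/s): [147.25, 147.25, 180, 180, 180, 180].

INTERFACE

Orientations are given as [roll, pitch, yaw] about the fixed x, y, z axes, in that order (R = Rz(yaw) Ry(pitch) Rx(roll)).
In Python, from workcell import env gives the robot as it stands. The module is installed in compiled form; this text tells all that it offers.
- The arm moves only by the tool drive_tool, never from a script. Its argument "series" is a list of rows, each a list of 3 entries, a list of its own where there are three numbers: the closure, from 0 (fully open) to 1 (shut), then the shift along the tool's x, y, z in mm, then the turn, a rotation vector about the tool's x, y, z in rad. In form: [[gripper, [dx, dy, dz], [rx, ry, rz]], ...]. A call has exactly 5 rows; each row is the pose to reach, as a shift and turn from the pose commanded when the call began, along the tool's axes at that moment; what a row does not reach only later rows make up. A row lasts 1/10 s, in which the tool goes at most 50 mm and 8.59 degrees, less where a joint would pass 70% of its speed; a pose out of reach is approached as far as the arm can. A call with a gripper value outside its range is refused whole. The fingers move at their own pace and stop on an object; "squeeze" is the grip in N (left out, the last holds). Time passes only in rows, so rows that repeat a pose let the fingers close, or fill a call up. It gives the time, the measured TCP pose, the force and the opening at its end, in the units of the state.
- env.state(): the state, without advancing time (a new reading comes with each control period).
- env.grab_frame(name): name is "side" or "top" or "wrist"; returns a dict with "image" (384x512x3 uint8, red, green, blue), "K" (3x3 intrinsics, pixels), "origin" and "orientation" of the camera in the world. Camera axes: x right, y down, z forward; pixel columns grow to the right and rows downward; lengths in mm; the calibration is good to about 2 mm. A picture is of the moment at which its call begins. There is no depth.
- env.job_done(): hands the job in, once; it reports no verdict.
The state is a dict: "time_s": time; "qpos": joint angles; "qvel": joint speeds; "effort": joint torques, N m; "ee_pos": TCP position; "ee_rot": TCP orientation; "force": force on the tool from outside, world axes, zero at the start; "torque": the same for the moment, N m; "gripper_width": finger opening in mm.
Only numpy, scipy, OpenCV 4.12 (cv2) and the standard library are available. Lean on these libraries where they do the work, as an engineer would, in place of code of your own. Each camera call takes 0.05 s, during which the arm holds its last target.

TASK

Close the slide-drying cabinet against the dust: lift the hook pole out of its wooden cradle, hook it through the red ring on the raised sash, draw the sash gently all the way down, and at the bottom keep a steady pull of about 15 N (no less than 11, never over 20) on the ring for half a second so that it beds onto the buffers of its sill. Then unhook the pole, leaving the sash shut, and lay it back in the cradle as it was. Touch the cabinet and sash only with the pole, and leave the slide box and the two stain bottles where they stand.

Things in the scene. Friction and masses are not known exactly. Their poses are not given: they have to be found in the camera images.
- cabinet: Fixed slide-drying cabinet, 280 mm wide, 200 deep, 400 high: white plinth 115 mm high, above it aluminium posts with clear walls and a clear sash in front. Origin on the bench under the middle of its front face; x points into the cabinet (away from its front), z up.
- sash (a joint): Height of the sash above the bare sill in m (highest 0.125). It slides straight up and down in stiff felt guides and stays where it is left; drawing it down takes about 4 to 10 N (its weight is not known) plus 0.4 N per 10 mm/s. Fully down it sits on the sill's rubber buffers, first touching at 0 to 0.015; from there the force rises by 2 to 5 N per mm of hand travel.
- sill: Fixed steel sill strip on top of the cabinet's plinth under the sash, 240 mm long, with two black rubber screw buffers that stop the sash. How far the buffers are screwed up (0 to 14 mm) differs each time and is not in this pose: find it by feel. Origin at the plinth's top edge, 115 mm over the bench, in the front face.
- ring (a point): Centre of the 32 mm hole of the red ring fixed rigidly to the sash. The hole's axis is this frame's x, level, pointing into the cabinet; z up. Ring bar 8 mm thick. It stands 36 mm in front of the cabinet's front face, 38 mm before the sash's blue rail, on one 8 mm stem running back from the ring's top. Height 143 mm over the bench when joint sash is 0.
- pole_grip (a point): Centre of the pole's yellow grip block, where to grasp: 36 mm long (x), 24 wide (y), its top 22 mm above this point. x along the pole to the hook, z up. 36 mm below lies the pole's axis: wooden shaft 16 wide, 12 high, x = -135 to 100 mm, then 8 mm brass rod to x = 154. Loose, 160 g. Gripped along x (fore and aft) with 60 N or more it holds firm against loads at the hook; across y it twists.
- hook (a point): Corner of the hook, on the pole's axis: 150 mm ahead of and 36 mm below point pole_grip, same axes. From here a brass finger 8 mm thick (x -4 to 4 mm) turns straight down and ends 16 mm below this point; 46 mm of free 8 mm rod lie behind it.
- cradle_rest (a point): Fixed light-wood cradle: where the grip block's centre lies when the pole rests in it, 92 mm over the bench (pole's axis at 56 mm); x to the hook's side, z up. Forks 14 mm thick at x = -90 and 90 mm, gap 24 mm at the floor, flaring to about 40 mm at their tops, 20 mm above the pole's axis. The pole lies level on the fork floors, hook finger down.
- slide_box_mid (a point): Centre of the blue slide box, 190 x 90 x 35 mm, loose bystander.
- stain_a_mid (a point): Centre of the amber stain bottle with red cap, 36 mm across, 75 mm high, loose bystander.
- stain_b_mid (a point): Centre of the white stain bottle with black cap, 36 mm across, 75 mm high, loose bystander.
There are look-alikes about, which are no part of the job. Of the things like the part that bears cradle_rest, leave any that is pink; of the rest the smaller one is meant.

How it is judged (in metres and radians):
On the way, in this order (a step that is already met when the one before it is completed fails the run):
1. the hook is through the ring and bears on it, the sash still up (x of hook in the frame of ring between 0.003 and 0.036 m and y of hook in the frame of ring between -0.016 and 0.016 m and z of hook in the frame of ring between -0.018 and 0.016 m and contact force between pole and cabinet above 1 N and value of joint sash above 0.05 m), for 0.1 s.
2. the sash sits on the buffers of its sill and the hook, bearing on the ring's lower part, holds it down with 11 N or more (contact force between cabinet and sill above 1 N and distance between hook and ring below 0.04 m and z of hook in the frame of ring below 0 m and contact force between pole and cabinet above 11 N), for 0.3 s.
At the end, for the whole second after the job is handed in: The sash still sits on the buffers of its sill; the pole rests in its cradle, grip centre within 20 mm of its resting point in plan and 4 mm in height, upright within 0.08 rad, hook to the same side as at the start, released and at rest (value of joint sash below 0.018 m and contact force between cabinet and sill above 0.3 N and horizontal distance between pole_grip and cradle_rest below 0.02 m and z of pole_grip in the frame of cradle_rest between -0.004 and 0.004 m and x of hook in the frame of cradle_rest above 0.1 m and angle between hook's own z axis and vertical below 0.08 rad and linear speed of pole below 0.02 m/s); the robot touches nothing.
It fails at once if the pole pushes or pulls on the cabinet or its sash with more than 20 N (contact force between pole and cabinet above 20 N).
It fails at once if the cabinet or sash is touched with the gripper or arm (contact force between any of the fingers, the arm and cabinet above 1 N).
It fails at once if the sash is yanked down (faster than 0.25 m/s) (velocity of joint sash below -0.25 m/s).
It fails at once if the slide box or a stain bottle is moved by more than 15 mm or tipped (distance of any of slide_box_mid, stain_a_mid, stain_b_mid from where it was at the start of the episode above 0.015 m or angle between any of slide_box_mid, stain_a_mid, stain_b_mid's own z axis and vertical above 0.3 rad).
It also fails if it takes over 72 s, if anything falls off the work surface, if the arm or the gripper's body presses on something with over 40 N, if the wrist force passes 120 N, or if a joint passes its speed limit or range.

## Working session

There is one attempt and no reset: what is moved stays moved. The work goes in short steps, Python scripts to look and compute and a tool call to move; the robot and the scene stay as the last step left them, time stands still between calls to the robot, and variables do not carry over. Pictures are saved under pics/ and viewed, and the job is handed in when it is done.

Besides the shell and the picture viewer there is one more tool, called after "Request:" in YAML: its name, and indented under it one key for each argument. drive_tool: Moves the arm, as the interface text tells. Its arguments: {"type":"object","properties":{"series":{"type":"array","items":{"type":"array"}},"squeeze":{"type":"number"}},"required":["series"]}

```bash
mkdir -p pics; ls
cat > h.py <<'E'
import numpy as np, cv2
from workcell import env
from scipy.spatial.transform import Rotation as R
def grab(n,f):
    d=env.grab_frame(n); cv2.imwrite('pics/'+f+'.png',cv2.cvtColor(d['image'],cv2.COLOR_RGB2BGR)); 
    np.savez('pics/'+f+'.npz',im=d['image'],K=d['K'],o=d['origin'],R=np.array(d['orientation'],dtype=float)); return d
E
python3 - <<'E'
from h import *
for n in ['side','top','wrist']:
    d=grab(n,n+'0'); print(n,d['K'],d['origin'],d['orientation'])
print(env.state())
E
```

```text
pics
side [[369.29363333   0.         260.3287677 ]
 [  0.         369.29363333 188.74169118]
 [  0.           0.           1.        ]] [152.57681637 801.80464144 747.68911909] [-127.17039459    0.32779141 -151.40814893]
top [[393.89528108   0.         263.65581713]
 [  0.         393.89528108 194.78235019]
 [  0.           0.           1.        ]] [ 456.94518912   72.42397184 1084.64138701] [-175.18508699    2.19638126  -90.72556655]
wrist [[287.23016902   0.         253.20122215]
 [  0.         287.23016902 195.8562733 ]
 [  0.           0.           1.        ]] [ 272.54914083 -511.48221887  383.96059202] [ 1.65450722e+02  8.21205064e-02 -6.89235245e+01]
{'time_s': 0.15, 'qpos': array([-7.00716511e+01,  1.83447057e+01,  8.96893366e+01, -6.69855161e-04,
        7.20412445e+01, -1.14649836e+00]), 'qvel': array([-0.01848739, -0.15798546, -0.12351671, -0.0330102 , -0.05597394,
       -0.05230152]), 'effort': array([ 3.33736853e-04, -4.12772942e+01, -2.32154149e+01,  7.27357878e-02,
        4.33390529e-02, -1.04793871e-04]), 'ee_pos': array([ 206.61660691, -536.16336666,  176.30546787]), 'ee_rot': array([-1.79999130e+02,  7.52845063e-02, -6.89249452e+01]), 'force': array([-0.56693988,  0.16400291, -0.54949097]), 'torque': array([ 0.01089255, -0.01836731,  0.00812175]), 'gripper_width': 91.38116806228776}
```

View pics/side0.png

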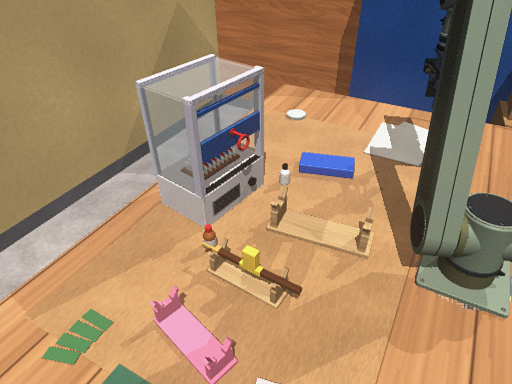

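View pics/top0.png

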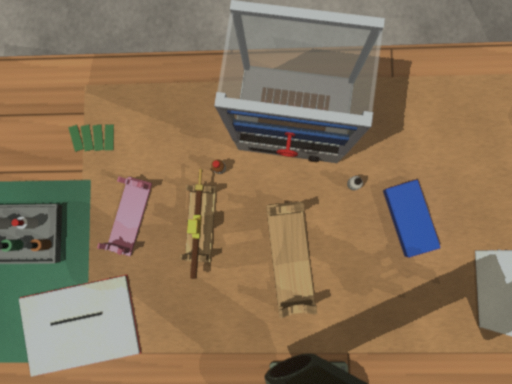

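View pics/wrist0.png

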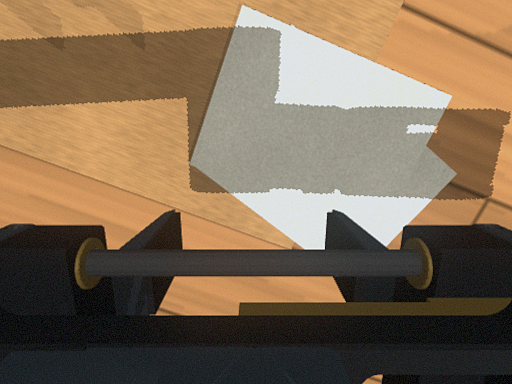

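```bash
cat >> h.py <<'E'
def load(f):
    d=np.load('pics/'+f+'.npz'); return d
def rot(d): 
    r=d['R']; return r if r.shape==(3,3) else R.from_euler('xyz',r,degrees=True).as_matrix()
def ray(d,uv):
    u=np.array([(uv[0]-d['K'][0,2])/d['K'][0,0],(uv[1]-d['K'][1,2])/d['K'][1,1],1.]); return rot(d)@u
def onz(d,uv,z):
    v=ray(d,uv); return d['o']+v*(z-d['o'][2])/v[2]
def proj(d,p):
    q=rot(d).T@(np.array(p,float)-d['o']); q=d['K']@q; return q[:2]/q[2]
def tri(d1,uv1,d2,uv2):
    a,b=ray(d1,uv1),ray(d2,uv2); M=np.c_[a,-b]; s=np.linalg.lstsq(M,d2['o']-d1['o'],rcond=None)[0]
    p,q=d1['o']+s[0]*a,d2['o']+s[1]*b; return (p+q)/2,np.linalg.norm(p-q)
def crop(f,x0,y0,w,h,k,out):
    im=cv2.imread('pics/'+f+'.png')[y0:y0+h,x0:x0+w]; cv2.imwrite('pics/'+out+'.png',cv2.resize(im,None,fx=k,fy=k,interpolation=cv2.INTER_CUBIC))
E
python3 - <<'E'
from h import *
crop('top0',160,140,120,150,4,'c1'); crop('top0',210,90,170,90,4,'c2'); crop('side0',180,70,130,240,2.4,'c3')
for f in ['top0','side0']:
    d=load(f); hsv=cv2.cvtColor(d['im'],cv2.COLOR_RGB2HSV)
    for n,lo,hi in [('yellow',(24,150,120),(33,255,255)),('red',(0,180,90),(5,255,255))]:
        m=cv2.inRange(hsv,lo,hi)
        if n=='red': m|=cv2.inRange(hsv,(175,180,90),(180,255,255))
        c,l,s,ce=cv2.connectedComponentsWithStats(m)
        for i in range(1,c):
            if s[i,4]>8: print(f,n,s[i],ce[i])
E
```

```text
top0 yellow [193 215   8  19  40] [196.275 222.875]
top0 red [278 134  18  22 119] [287.24369748 148.79831933]
top0 red [213 161   7   6  31] [215.74193548 163.61290323]
top0 red [ 13 220   6   5  26] [ 15.34615385 222.26923077]
side0 yellow [242 245  17  12  59] [250.61016949 250.88135593]
side0 yellow [239 259   4   6  12] [241.08333333 261.66666667]
side0 yellow [255 265   8   8  37] [258.37837838 268.78378378]
side0 red [230 128  19  22 117] [239.96581197 138.00854701]
side0 red [205 225   7   8  40] [207.85  228.075]
```

View pics/c1.png

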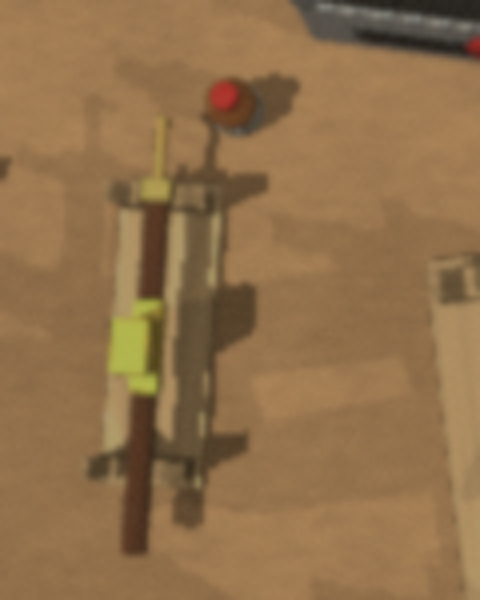

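View pics/c2.png

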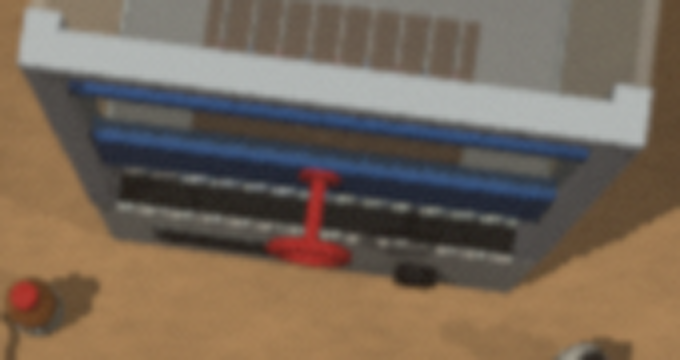

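View pics/c3.png

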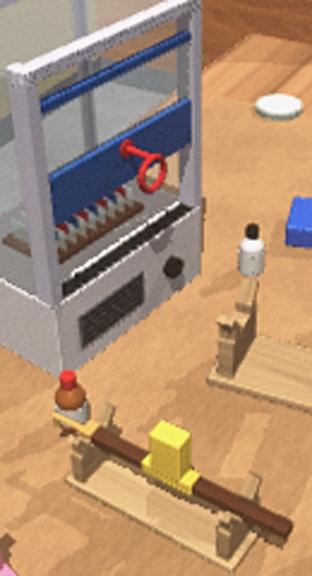

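Run:
```python
from h import *
t,s=load('top0'),load('side0')
g=onz(t,(192.6,226.8),114); hk=onz(t,(200.6,169.5),60); tl=onz(t,(193.5,278),62)
print('grip',g,'hooktip',hk,'tail',tl, 'yaw',np.degrees(np.arctan2(*(hk-tl)[1::-1])), np.linalg.norm(hk-tl))
for f in (0.135/0.289,):print('axis at grip',tl+(hk-tl)*f)
print('ring',tri(t,(287.5,152.3),s,(243.8,141.8)))
# cabinet sill/plinth top edge ends, z=115 : c2 crop corners approx
for uv in [(115,235),(510,290)]:
    print('plinth',onz(t,(210+uv[0]/4,90+uv[1]/4),115), onz(t,(210+uv[0]/4,90+uv[1]/4),0))
for uv in [(22,65),(648,148)]:
    print('topfront',onz(t,(210+uv[0]/4,90+uv[1]/4),400))
print('amber cap',onz(t,(215.7,163.6),75)); print('white cap',onz(t,(359,181),75))
# cradle plate corners
crop('side0',200,230,110,85,7,'c4'); crop('side0',215,110,60,50,10,'c5')
```

```text
grip [462.51056299 285.58953441 114.        ] hooktip [613.51257969 276.53532078  60.        ] tail [331.1463937  294.32920427  62.        ] yaw -3.6058428181002204 282.933358367117
axis at grip [463.04755324 286.01718257  61.06574394]
ring (array([618.72613937,  50.33640899, 240.00471101]), np.float64(3.119797493745436))
plinth [655.75303306 169.48627615 115.        ] [679.33175233 180.99791865   0.        ]
plinth [616.30444198 -75.05267504 115.        ] [635.20453672 -92.5434862    0.        ]
topfront [675.18355241 182.08480966 400.        ]
topfront [631.16059593 -93.54136633 400.        ]
amber cap [625.99577358 233.97586491  75.        ]
white cap [ 574.0353323  -134.41290902   75.        ]
```

View pics/c4.png

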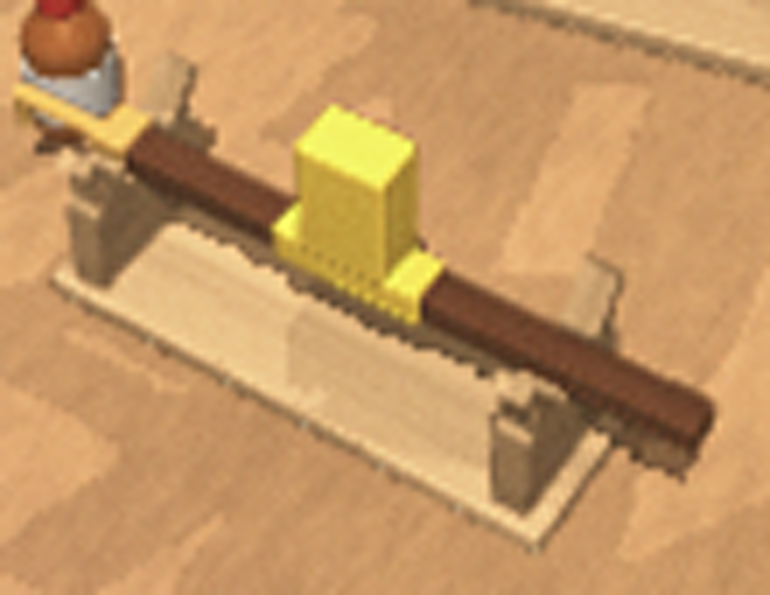

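View pics/c5.png

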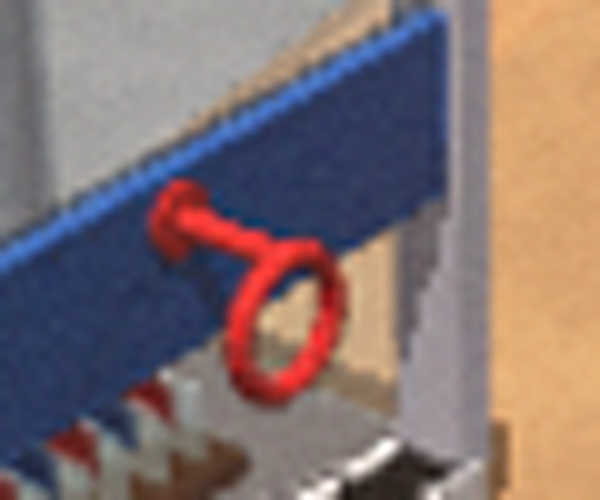

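Cradle candidates in top view: pink at (127,215), which is excluded; small wood at (200,222); larger wood at (290,258). The crops show that the small wood one is the smaller of the rest and already carries the pole, so it is the one meant. The ring is near (619,50,240) and the cabinet yaw is about -9°.

```bash
cat > plan.py <<'E'
# usage: plan.py x y z yaw (current commanded) x y z yaw (goal) nrows
import sys, numpy as np
from scipy.spatial.transform import Rotation as R
a=list(map(float,sys.argv[1:])); c,g=np.array(a[:4]),np.array(a[4:8])
Rt=R.from_euler('xyz',[180,0,c[3]],degrees=True)
sh=Rt.inv().apply(g[:3]-c[:3]); rz=-np.radians(g[3]-c[3])
print('total',sh.round(1),'rz',rz.round(4),'len',np.linalg.norm(sh).round(1),'min rows',np.linalg.norm(sh)/50,abs(rz)/.15)
for f in np.arange(1,6)/5: print((sh*f).round(1).tolist(),round(rz*f,4))
E
python3 plan.py 206.754 -536.563 176.976 -68.924 270 -350 210 -40
python3 plan.py 270 -350 210 -40 370 -150 220 -10
python3 plan.py 370 -150 220 -10 420 80 220 -3.6
python3 plan.py 420 80 220 -3.6 462.5 285.8 180 -3.6
```

```text
total [-151.3 -126.1  -33. ] rz -0.5048 len 199.7 min rows 3.994816344264151 3.3654602189789338
[-30.3, -25.2, -6.6] -0.101
[-60.5, -50.4, -13.2] -0.2019
[-90.8, -75.7, -19.8] -0.3029
[-121.1, -100.9, -26.4] -0.4039
[-151.3, -126.1, -33.0] -0.5048
total [ -52.  -217.5  -10. ] rz -0.5236 len 223.8 min rows 4.476605857119878 3.490658503988659
[-10.4, -43.5, -2.0] -0.1047
[-20.8, -87.0, -4.0] -0.2094
[-31.2, -130.5, -6.0] -0.3142
[-41.6, -174.0, -8.0] -0.4189
[-52.0, -217.5, -10.0] -0.5236
total [   9.3 -235.2   -0. ] rz -0.1117 len 235.4 min rows 4.707440918375928 0.7446738141842473
[1.9, -47.0, -0.0] -0.0223
[3.7, -94.1, -0.0] -0.0447
[5.6, -141.1, -0.0] -0.067
[7.4, -188.2, -0.0] -0.0894
[9.3, -235.2, -0.0] -0.1117
total [  29.5 -208.1   40. ] rz -0.0 len 213.9 min rows 4.278312284067166 0.0
[5.9, -41.6, 8.0] -0.0
[11.8, -83.2, 16.0] -0.0
[17.7, -124.8, 24.0] -0.0
[23.6, -166.4, 32.0] -0.0
[29.5, -208.1, 40.0] -0.0
```

Request:
drive_tool:
  series:
    - [0,[-30,-25,-6.6],[0,0,-0.101]]
    - [0,[-60,-50,-13.2],[0,0,-0.202]]
    - [0,[-91,-76,-20],[0,0,-0.303]]
    - [0,[-121,-101,-26],[0,0,-0.404]]
    - [0,[-151.3,-126.1,-33],[0,0,-0.5048]]

```text
time_s: 0.65
ee_pos: [270.1, -348.3, 209.9]
ee_rot: [-180.0, 0.0, -39.8]
force: [0.9, 1.1, -0.0]
gripper_width: 91.3
```

Request:
drive_tool:
  series:
    - [0,[-10,-43.5,-2],[0,0,-0.105]]
    - [0,[-21,-87,-4],[0,0,-0.21]]
    - [0,[-31,-130.5,-6],[0,0,-0.314]]
    - [0,[-42,-174,-8],[0,0,-0.419]]
    - [0,[-52,-217.5,-10],[0,0,-0.5236]]

```text
time_s: 1.15
ee_pos: [370.2, -148.2, 220.0]
ee_rot: [180.0, -0.0, -9.8]
force: [1.0, -0.6, -0.5]
gripper_width: 91.2
```

Request:
drive_tool:
  series:
    - [0,[2,-47,0],[0,0,-0.022]]
    - [0,[4,-94,0],[0,0,-0.045]]
    - [0,[6,-141,0],[0,0,-0.067]]
    - [0,[7,-188,0],[0,0,-0.089]]
    - [0,[9.3,-235.2,0],[0,0,-0.1117]]

```text
time_s: 1.65
ee_pos: [419.7, 81.9, 219.9]
ee_rot: [180.0, -0.0, -3.5]
force: [0.1, -0.4, -0.3]
gripper_width: 91.1
```

Request:
drive_tool:
  series:
    - [0,[6,-42,8],[0,0,0]]
    - [0,[12,-83,16],[0,0,0]]
    - [0,[18,-125,24],[0,0,0]]
    - [0,[24,-166,32],[0,0,0]]
    - [0,[29.5,-208.1,40],[0,0,0]]

```text
time_s: 2.15
ee_pos: [462.4, 287.5, 179.3]
ee_rot: [180.0, 0.0, -3.6]
force: [-0.1, -0.4, 0.9]
gripper_width: 91.2
```

Run:
```python
from h import *
d=grab('wrist','w1'); s=env.state(); print(s['ee_pos'],s['ee_rot'],s['time_s'],s['force'])
t=load('w1'); print(t['o'],t['R'])
for p in [(462.5,285.8,114),(462.5+151*np.cos(.063),285.8-151*np.sin(.063),56),(618.7,50.3,240)]: print(proj(t,p))
```

```text
[463.37705888 293.55032811 177.53339878] [-1.79741146e+02  5.87670734e-02 -3.45964954e+00] 2.2 [ 3.02636332  4.82585656 -0.67222605]
[466.99427645 357.49607693 387.0119007 ] [ 1.65422046e+02  2.77511069e-02 -3.57993476e+00]
[253.32687852 196.67819912]
[381.50255095 184.2303865 ]
[479.11358232 527.55409738]
```

View pics/w1.png

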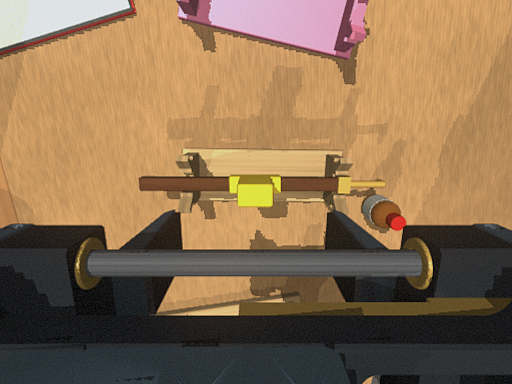

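Run:
```python
from h import *
crop('w1',130,140,280,100,2.8,'c6')
d=load('w1');hsv=cv2.cvtColor(d['im'],cv2.COLOR_RGB2HSV);m=cv2.inRange(hsv,(24,150,225),(33,255,255))
c,l,s,ce=cv2.connectedComponentsWithStats(m)
for i in range(1,c):
    if s[i,4]>8: print(s[i],ce[i])
```

```text
[230 177   9  16 111] [233.12612613 183.72972973]
[271 177   9  14  65] [276.50769231 182.30769231]
[238 185  34  21 710] [254.51267606 194.94366197]
```

View pics/c6.png

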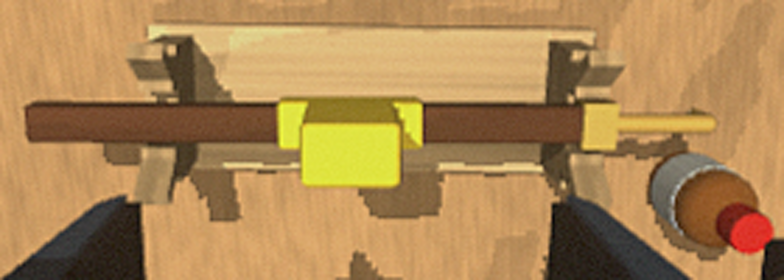

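Request:
drive_tool:
  series:
    - [0,[0.6,-1,20],[0,0,0]]
    - [0,[0.6,-1,40],[0,0,0]]
    - [0,[0.6,-1,60],[0,0,0]]
    - [0,[0.6,-1,80],[0,0,0]]
    - [0,[0.6,-1,90],[0,0,0]]

```text
time_s: 2.7
ee_pos: [462.0, 285.9, 88.0]
ee_rot: [179.9, 0.2, -3.6]
force: [-0.6, 0.7, 0.3]
gripper_width: 91.2
```

Request:
drive_tool:
  series:
    - [0,[0,0,8],[0,0,0]]
    - [0,[0,0,15],[0,0,0]]
    - [0,[0,0,15],[0,0,0]]
    - [0,[0,0,15],[0,0,0]]
    - [0,[0,0,15],[0,0,0]]

```text
time_s: 3.2
ee_pos: [463.7, 287.1, 75.6]
ee_rot: [-180.0, -0.1, -3.6]
force: [-0.6, 0.3, -0.5]
gripper_width: 91.1
```

Run:
```python
from h import *
s=env.state(); print(s['ee_pos'],s['ee_rot'],s['time_s'],s['force'])
grab('side','s2'); crop('s2',190,200,130,110,6,'c7')
```

```text
[463.69079326 287.08226039  75.62183587] [-1.79956430e+02 -7.05554005e-02 -3.60389190e+00] 3.2 [-0.55385302  0.26360424 -0.4626559 ]
```

View pics/c7.png

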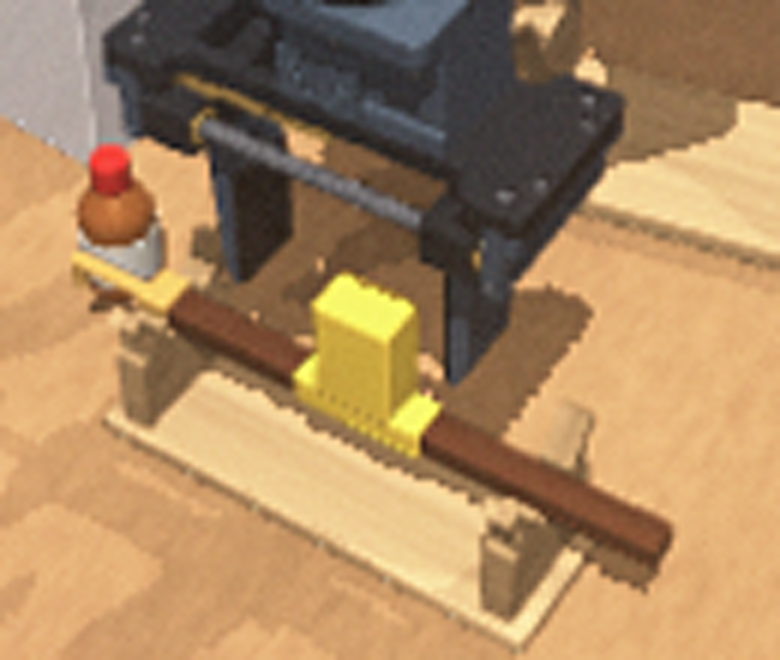

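Run:
```python
from h import *
d=load('s2')
a=np.radians(-3.6);X=np.array([np.cos(a),np.sin(a),0]);Y=np.array([-np.sin(a),np.cos(a),0])
c=np.array([463.5,287,75])
for n,p in [('tcp',c),('blocktop',c+[0,0,39])]+[(f'tip{x}{y}',c+X*x+Y*y) for x in(-52,52) for y in(-16,0,16)]:
    print(n,(proj(d,p)-[190,200])*6)
```

```text
tcp [364.93385371 365.77903175]
blocktop [362.80045404 297.72013334]
tip-52-16 [497.38631147 392.55719038]
tip-520 [476.4424255  419.39662421]
tip-5216 [454.96971271 446.91374568]
tip52-16 [281.36681121 290.47361276]
tip520 [258.88758881 314.78792567]
tip5216 [235.8689103  339.68573317]
```

Request:
drive_tool:
  series:
    - [1,[0,0,0],[0,0,0]]
    - [1,[0,0,0],[0,0,0]]
    - [1,[0,0,0],[0,0,0]]
    - [1,[0,0,0],[0,0,0]]
    - [1,[0,0,0],[0,0,0]]
  squeeze: 60

```text
time_s: 3.75
ee_pos: [463.2, 286.8, 74.9]
ee_rot: [180.0, -0.0, -3.6]
force: [0.9, 0.2, 0.4]
gripper_width: 53.9
```

Request:
drive_tool:
  series:
    - [1,[0,0,0],[0,0,0]]
    - [1,[0,0,0],[0,0,0]]
    - [1,[0,0,0],[0,0,0]]
    - [1,[0,0,0],[0,0,0]]
    - [1,[0,0,0],[0,0,0]]

```text
time_s: 4.25
ee_pos: [463.3, 286.8, 74.9]
ee_rot: [180.0, -0.0, -3.6]
force: [0.1, -0.3, -0.3]
gripper_width: 34.2
```

Run:
```python
from h import *
s=env.state(); print(s['ee_pos'],s['ee_rot'],s['time_s'],s['force'],s['gripper_width'])
grab('side','s3'); crop('s3',190,200,130,110,6,'c8')
```

```text
[463.30776961 286.79774641  74.91529498] [ 1.79997481e+02 -1.22943606e-02 -3.60404465e+00] 4.25 [ 0.05808112 -0.28513836 -0.25700661] 34.1545093063005
```

View pics/c8.png

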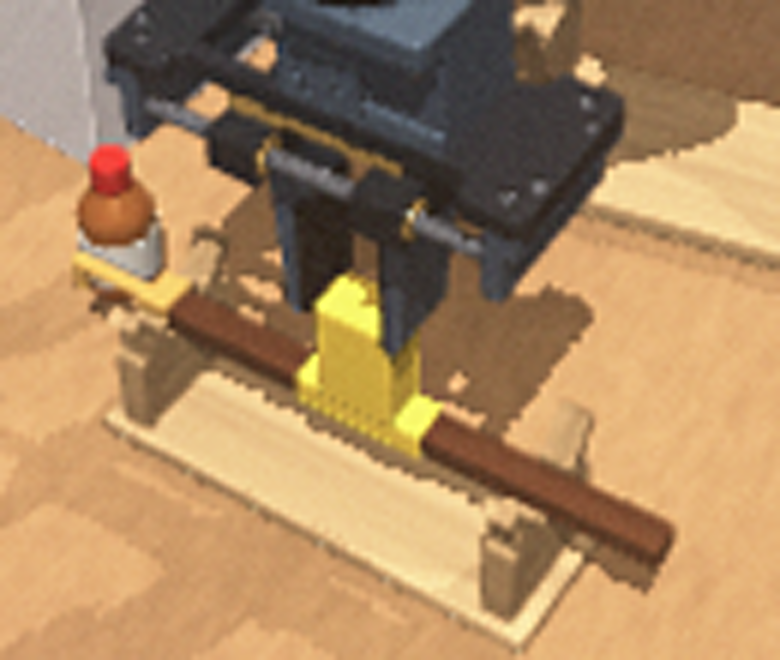

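Run:
```python
from h import *
d=load('w1')
a=np.radians(-3.5);X=np.array([np.cos(a),np.sin(a),0]);Y=np.array([-np.sin(a),np.cos(a),0])
c=np.array([462.4,287.5,179.3])
for h in (0,10,20,30,40): print(h,[proj(d,c+X*x+Y*y+[0,0,h]).round(1).tolist() for x in(-45.6,45.6) for y in (-16,16)])
d=load('s3'); c=np.array([463.3,286.8,74.9])
for h in (0,10,20,30,40): print(h,[((proj(d,c+X*x+Y*y+[0,0,h])-[190,200])*6).round().tolist() for x in(-18,-31,18,31) for y in (-16,16)])
grab('wrist','w2'); grab('top','t2'); crop('t2',140,120,140,140,4,'c9')
```

```text
0 [[194.3, 236.0], [192.0, 196.1], [311.9, 235.9], [314.0, 195.9]]
10 [[191.6, 241.2], [189.1, 199.6], [314.6, 241.1], [316.9, 199.5]]
20 [[188.7, 247.0], [185.9, 203.5], [317.5, 246.8], [320.1, 203.4]]
30 [[185.4, 253.2], [182.4, 207.8], [320.7, 253.1], [323.5, 207.6]]
40 [[181.9, 260.2], [178.5, 212.6], [324.2, 260.0], [327.4, 212.4]]
0 [[425.0, 358.0], [382.0, 411.0], [453.0, 371.0], [410.0, 424.0], [350.0, 323.0], [306.0, 374.0], [324.0, 310.0], [279.0, 361.0]]
10 [[425.0, 341.0], [381.0, 393.0], [453.0, 354.0], [410.0, 407.0], [350.0, 306.0], [305.0, 357.0], [323.0, 293.0], [278.0, 344.0]]
20 [[425.0, 324.0], [381.0, 376.0], [453.0, 337.0], [409.0, 390.0], [349.0, 288.0], [304.0, 339.0], [322.0, 276.0], [277.0, 326.0]]
30 [[425.0, 306.0], [380.0, 358.0], [453.0, 319.0], [409.0, 372.0], [348.0, 271.0], [303.0, 322.0], [321.0, 259.0], [276.0, 309.0]]
40 [[425.0, 288.0], [380.0, 341.0], [453.0, 301.0], [409.0, 354.0], [348.0, 253.0], [302.0, 304.0], [321.0, 241.0], [274.0, 291.0]]
```

View pics/w2.png

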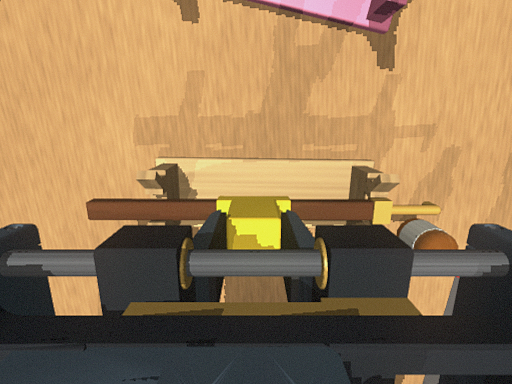

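View pics/c9.png

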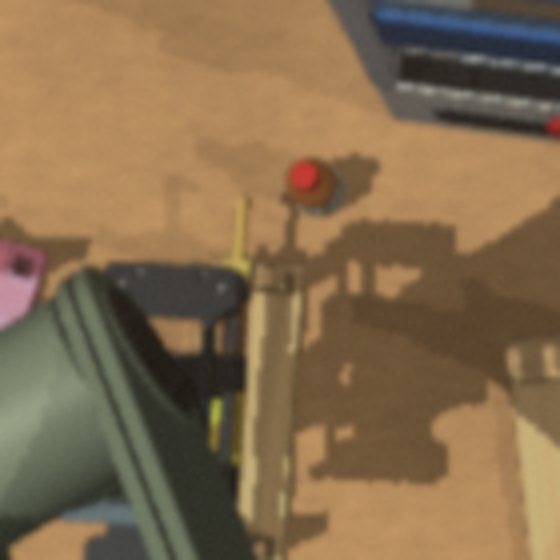

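Run:
```python
from h import *
a=np.radians(-3.6);X=np.array([np.cos(a),np.sin(a),0]);Y=np.array([-np.sin(a),np.cos(a),0])
d=load('s3'); c=np.array([463.3,286.8,74.9])
for h in (60,79,100,120,140): print(h,[((proj(d,c+X*x+Y*y+[0,0,h])-[190,200])*6).round().tolist() for x in(-89,89) for y in (-38,38)])
crop('s3',190,150,130,150,4,'c10')
```

```text
60 [[615.0, 288.0], [513.0, 421.0], [233.0, 121.0], [117.0, 232.0]]
79 [[617.0, 252.0], [514.0, 385.0], [230.0, 86.0], [113.0, 197.0]]
100 [[620.0, 211.0], [515.0, 344.0], [227.0, 46.0], [108.0, 157.0]]
120 [[622.0, 171.0], [516.0, 303.0], [224.0, 8.0], [103.0, 117.0]]
140 [[625.0, 130.0], [517.0, 261.0], [221.0, -32.0], [98.0, 76.0]]
```

View pics/c10.png

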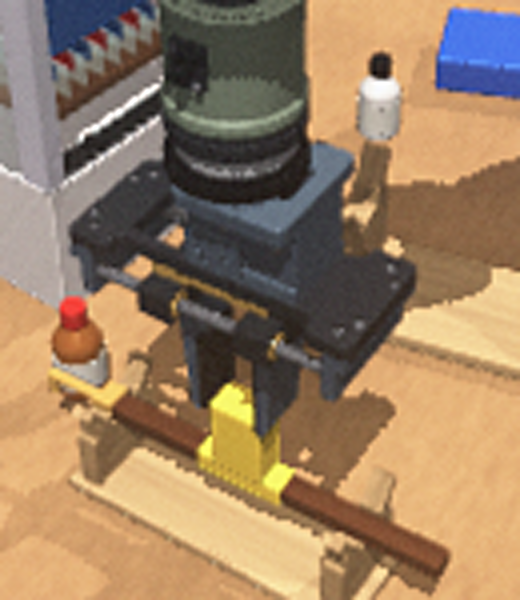

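Both views show the fingers about 37 mm higher than the reported TCP implies, so the grip seems to hold only the top few mm of the block. I'll open and feel downward gently to settle it.

Request:
drive_tool:
  series:
    - [0,[0,0,0],[0,0,0]]
    - [0,[0,0,0],[0,0,0]]
    - [0,[0,0,0],[0,0,0]]
    - [0,[0,0,0],[0,0,0]]
    - [0,[0,0,0],[0,0,0]]

```text
time_s: 4.9
ee_pos: [463.2, 286.8, 74.9]
ee_rot: [180.0, -0.0, -3.6]
force: [0.6, -0.7, -1.2]
gripper_width: 71.0
```

Request:
drive_tool:
  series:
    - [0,[0,0,0],[0,0,0]]
    - [0,[0,0,2],[0,0,0]]
    - [0,[0,0,5],[0,0,0]]
    - [0,[0,0,8],[0,0,0]]
    - [0,[0,0,10],[0,0,0]]

```text
time_s: 5.4
ee_pos: [463.0, 286.7, 64.4]
ee_rot: [180.0, 0.0, -3.6]
force: [0.1, 0.8, 0.5]
gripper_width: 91.1
```

Request:
drive_tool:
  series:
    - [0,[0,0,1],[0,0,0]]
    - [0,[0,0,2],[0,0,0]]
    - [0,[0,0,3],[0,0,0]]
    - [0,[0,0,4],[0,0,0]]
    - [0,[0,0,5],[0,0,0]]

```text
time_s: 5.9
ee_pos: [463.3, 286.8, 59.9]
ee_rot: [180.0, -0.0, -3.6]
force: [0.1, 0.9, 0.8]
gripper_width: 91.2
```

Request:
drive_tool:
  series:
    - [0,[0,0,1],[0,0,0]]
    - [0,[0,0,2],[0,0,0]]
    - [0,[0,0,3],[0,0,0]]
    - [0,[0,0,4],[0,0,0]]
    - [0,[0,0,4],[0,0,0]]

```text
time_s: 6.4
ee_pos: [463.1, 286.7, 55.7]
ee_rot: [180.0, 0.0, -3.6]
force: [-0.5, -0.4, 0.0]
gripper_width: 91.3
```

Run:
```python
from h import *
s=env.state(); print(s['ee_pos'],s['ee_rot'],s['time_s'],s['force'],s['gripper_width'])
grab('side','s4'); crop('s4',190,200,130,110,6,'c11')
```

```text
[463.10242966 286.72605221  55.73280464] [ 1.79984370e+02  1.45544869e-02 -3.60548975e+00] 6.4 [-0.45008878 -0.40607321  0.02296033] 91.30915600224805
```

View pics/c11.png

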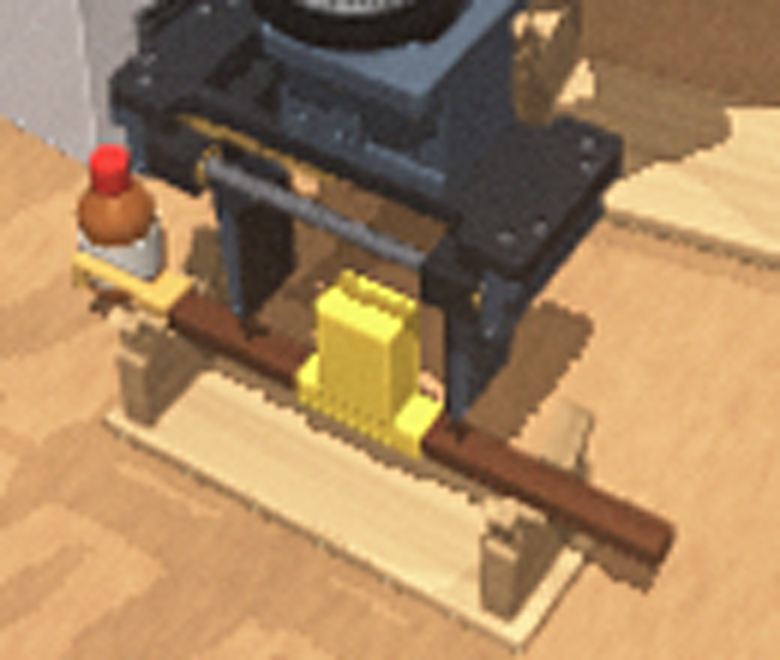

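No contact at 55.7, so the pictures are right: the real tips lie about 37 mm behind the reported TCP. I'll go down another 18 mm, watching the force.

Request:
drive_tool:
  series:
    - [0,[0,0,4],[0,0,0]]
    - [0,[0,0,8],[0,0,0]]
    - [0,[0,0,11],[0,0,0]]
    - [0,[0,0,13],[0,0,0]]
    - [0,[0,0,14],[0,0,0]]

```text
time_s: 6.95
ee_pos: [463.0, 286.7, 41.5]
ee_rot: [180.0, 0.0, -3.6]
force: [0.5, 0.2, 0.5]
gripper_width: 91.3
```

Request:
drive_tool:
  series:
    - [0,[0,0,1],[0,0,0]]
    - [0,[0,0,2],[0,0,0]]
    - [0,[0,0,3],[0,0,0]]
    - [0,[0,0,4],[0,0,0]]
    - [0,[0,0,4],[0,0,0]]

```text
time_s: 7.45
ee_pos: [463.1, 286.7, 37.8]
ee_rot: [180.0, 0.0, -3.6]
force: [-0.0, -0.6, 1.0]
gripper_width: 91.0
```

Run:
```python
from h import *
s=env.state(); print(s['ee_pos'],s['ee_rot'],s['time_s'],s['force'],s['gripper_width'])
grab('side','s5'); crop('s5',190,200,130,110,6,'c12')
```

```text
[463.13878707 286.72955092  37.81030266] [ 1.79986979e+02  6.51496258e-03 -3.60320499e+00] 7.45 [-0.02236442 -0.60867242  0.9872422 ] 90.97061786783762
```

View pics/c12.png

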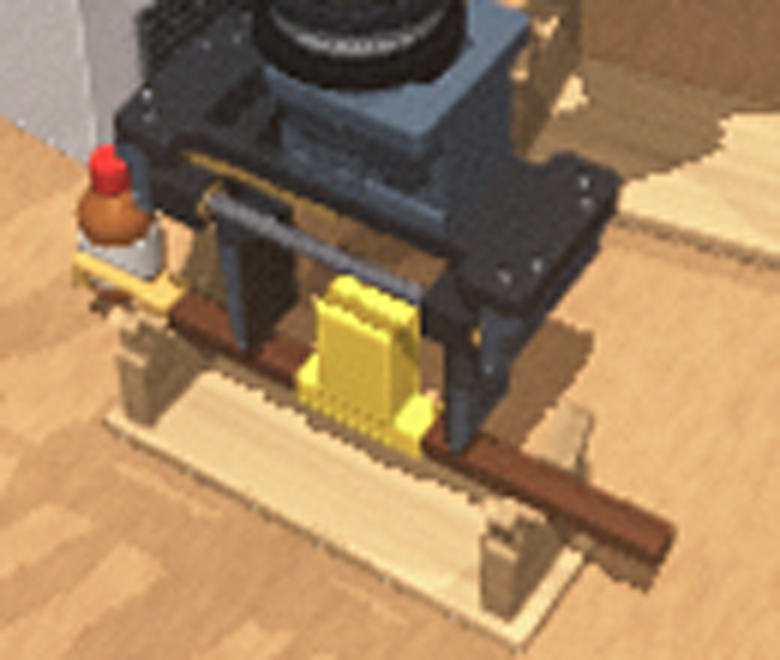

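Request:
drive_tool:
  series:
    - [1,[0,0,0],[0,0,0]]
    - [1,[0,0,0],[0,0,0]]
    - [1,[0,0,0],[0,0,0]]
    - [1,[0,0,0],[0,0,0]]
    - [1,[0,0,0],[0,0,0]]
  squeeze: 60

```text
time_s: 8.0
ee_pos: [463.2, 286.8, 37.9]
ee_rot: [180.0, -0.0, -3.6]
force: [0.1, -0.9, 0.7]
gripper_width: 53.7
```

Request:
drive_tool:
  series:
    - [1,[0,0,0],[0,0,0]]
    - [1,[0,0,0],[0,0,0]]
    - [1,[0,0,0],[0,0,0]]
    - [1,[0,0,0],[0,0,0]]
    - [1,[0,0,0],[0,0,0]]

```text
time_s: 8.5
ee_pos: [463.2, 286.8, 37.9]
ee_rot: [180.0, -0.0, -3.6]
force: [0.5, -0.1, -0.3]
gripper_width: 35.8
```

Run:
```python
from h import *
s=env.state(); print(s['ee_pos'],s['ee_rot'],s['time_s'],s['force'],s['gripper_width'])
grab('side','s6'); crop('s6',190,200,130,110,6,'c13')
```

```text
[463.23400437 286.77545     37.90302965] [ 1.79994229e+02 -3.59787217e-03 -3.60257498e+00] 8.5 [ 0.54346674 -0.10282084 -0.27926899] 35.829000336173195
```

View pics/c13.png

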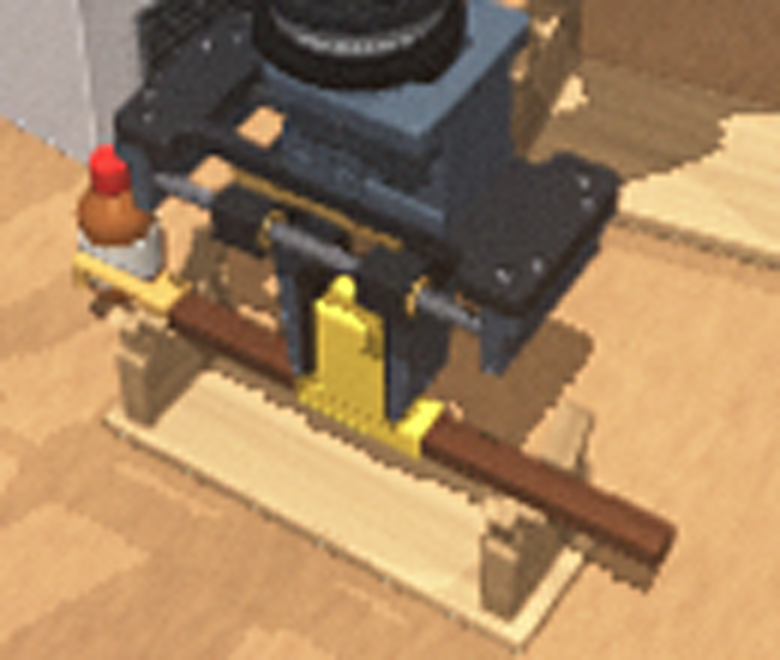

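Request:
drive_tool:
  series:
    - [1,[0,0,-10],[0,0,0]]
    - [1,[0,0,-35],[0,0,0]]
    - [1,[0,0,-70],[0,0,0]]
    - [1,[0,0,-105],[0,0,0]]
    - [1,[0,0,-140],[0,0,0]]

```text
time_s: 9.05
ee_pos: [462.9, 286.6, 179.8]
ee_rot: [180.0, 0.0, -3.6]
force: [0.6, 1.1, -1.7]
gripper_width: 35.8
```

```bash
python3 - <<'E'
from h import *
s=env.state(); print(s['ee_pos'],s['ee_rot'],s['time_s'],s['force'],s['gripper_width'])
E
python3 plan.py 463.2 286.8 178 -3.6 441.3 78.7 228 -9.1
```

```text
[462.85554039 286.62152692 179.7551233 ] [ 1.79994913e+02  3.36971205e-03 -3.60425131e+00] 9.05 [ 0.62523348  1.14044485 -1.72757796] 35.76064690477891
total [ -8.8 209.1 -50. ] rz 0.096 len 215.1 min rows 4.302800018592546 0.6399540590645875
[-1.8, 41.8, -10.0] 0.0192
[-3.5, 83.6, -20.0] 0.0384
[-5.3, 125.4, -30.0] 0.0576
[-7.0, 167.3, -40.0] 0.0768
[-8.8, 209.1, -50.0] 0.096
```

Request:
drive_tool:
  series:
    - [1,[-1,25,-10],[0,0,0.015]]
    - [1,[-2.5,60,-25],[0,0,0.03]]
    - [1,[-4,95,-40],[0,0,0.05]]
    - [1,[-6,130,-50],[0,0,0.07]]
    - [1,[-7,160,-50],[0,0,0.096]]

```text
time_s: 9.55
ee_pos: [446.4, 126.2, 230.1]
ee_rot: [-179.9, -0.2, -9.2]
force: [1.1, -0.3, -1.6]
gripper_width: 35.9
```

Request:
drive_tool:
  series:
    - [1,[-2.9,20,0],[0,0,0]]
    - [1,[-4,35,0],[0,0,0]]
    - [1,[-6,44,0],[0,0,0]]
    - [1,[-6.5,49,0],[0,0,0]]
    - [1,[-6.5,49,0],[0,0,0]]

```text
time_s: 10.05
ee_pos: [431.9, 80.1, 228.1]
ee_rot: [-180.0, -0.0, -9.1]
force: [0.2, 0.9, -2.1]
gripper_width: 35.5
```

Run:
```python
from h import *
s=env.state(); print(s['ee_pos'],s['ee_rot'],s['time_s'],s['force'],s['gripper_width'])
for n in ('side','top','wrist'): grab(n,n+'7')
crop('side7',200,90,100,80,8,'c14'); crop('top7',240,90,100,100,6,'c15')
p=np.array([441.3,78.7,246])+150*np.array([.9874,-.1582,0])
for n in ('side7','top7','wrist7'):
    d=load(n); print(n,[proj(d,q).round(1).tolist() for q in (p,p-[0,0,16],[619,50.2,240])])
```

```text
[431.87638633  80.10222964 228.13151696] [-1.79990143e+02 -1.34461966e-02 -9.13215933e+00] 10.05 [ 0.1744616   0.90778796 -2.13009876] 35.54090140089838
side7 [[251.7, 143.1], [251.8, 148.2], [243.2, 141.7]]
top7 [[286.0, 165.9], [285.8, 167.1], [287.9, 152.8]]
wrist7 [[480.3, 225.4], [464.1, 218.0], [515.5, 222.5]]
```

View pics/c14.png

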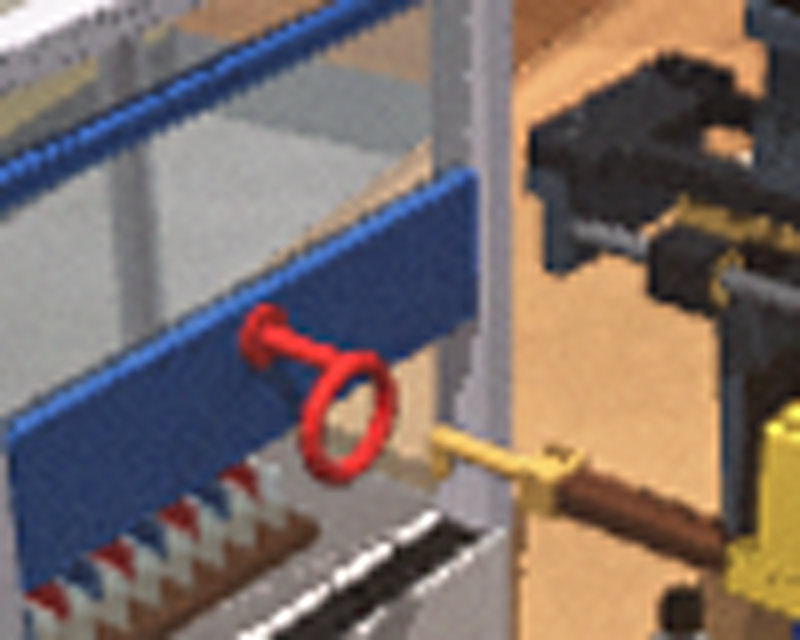

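View pics/c15.png

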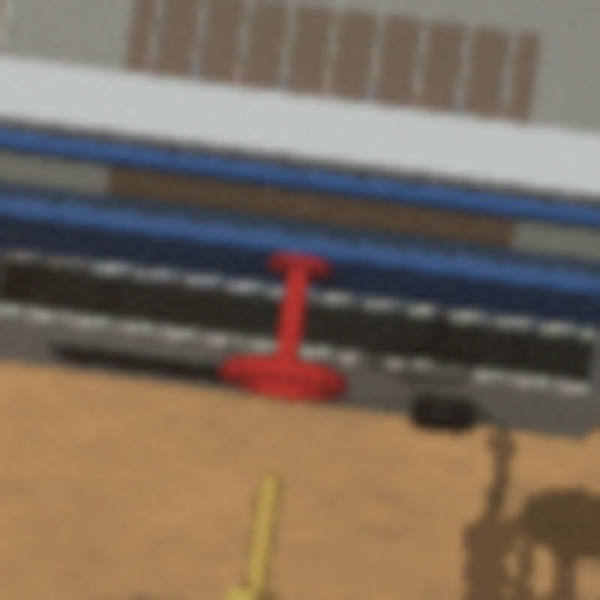

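View pics/wrist7.png

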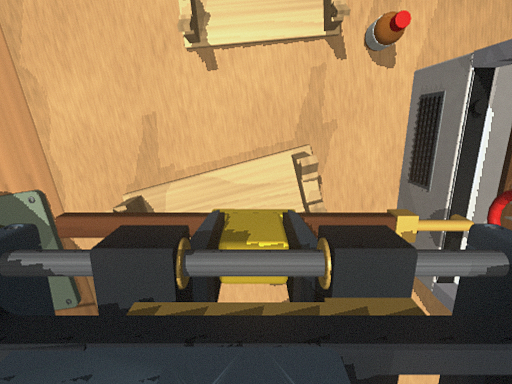

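Run:
```python
from h import *
s,t=load('side7'),load('top7')
h=np.array([580.1,56.5,246]); X=np.array([.9874,-.1582,0])
for q in (h,h+4*X+[0,0,4],h-[0,0,16]): print(proj(s,q).round(1),proj(t,q).round(1))
print('tip',onz(t,(285,169.2),250), 'rod mid axis dir:', onz(t,(240+258/6,90+560/6),250))
# ring: hole centroid & outer ellipse from red mask in side
for n in ('side7','top7'):
    d=load(n);hsv=cv2.cvtColor(cv2.resize(d['im'],None,fx=6,fy=6,interpolation=cv2.INTER_CUBIC),cv2.COLOR_RGB2HSV)
    m=cv2.inRange(hsv,(0,150,70),(7,255,255))|cv2.inRange(hsv,(172,150,70),(180,255,255))
    cs,hi=cv2.findContours(m,cv2.RETR_CCOMP,cv2.CHAIN_APPROX_NONE)
    for c,hh in zip(cs,hi[0]):
        if len(c)>40:
            x,y,w,hgt=cv2.boundingRect(c); print(n,'hole' if hh[3]>=0 else 'outer',x/6,y/6,w/6,hgt/6, cv2.fitEllipse(c)[0][0]/6-.4,cv2.fitEllipse(c)[0][1]/6-.4)
```

```text
[254.4 144.2] [285.3 170.3]
[253.2 142.4] [285.6 168.1]
[254.5 149.3] [285.2 171.3]
tip [581.7908586   57.24428882 250.        ] rod mid axis dir: [551.50876582  62.01867325 250.        ]
side7 outer 205.0 224.33333333333334 7.0 8.666666666666666 207.9300984700521 228.08173014322915
side7 outer 203.66666666666666 163.33333333333334 4.5 3.6666666666666665 205.6186971028646 164.35431315104165
side7 outer 212.5 158.33333333333334 3.6666666666666665 3.0 214.06697998046874 159.12254231770834
side7 outer 220.5 153.16666666666666 3.5 2.6666666666666665 221.94246826171874 154.01825358072915
side7 outer 228.33333333333334 148.5 3.3333333333333335 2.8333333333333335 229.73090006510415 149.1320027669271
side7 outer 230.0 128.0 19.5 22.333333333333332 240.1805460611979 139.1225626627604
side7 hole 240.0 136.33333333333334 7.333333333333333 11.833333333333334 243.1079549153646 141.65033365885415
top7 outer 11.5 219.0 7.833333333333333 6.666666666666667 14.834657287597656 222.07395833333334
top7 outer 212.5 160.33333333333334 7.5 7.5 215.73846842447915 163.6411885579427
top7 outer 276.5 132.83333333333334 20.833333333333332 24.0 287.65759684244796 145.5246114095052
```

Request:
drive_tool:
  series:
    - [1,[5,-1,0],[0,0,0]]
    - [1,[13,-1,0],[0,0,0]]
    - [1,[22,-1,0],[0,0,0]]
    - [1,[29,-1,0],[0,0,0]]
    - [1,[31,-1,0],[0,0,0]]

```text
time_s: 10.7
ee_pos: [463.9, 76.2, 227.7]
ee_rot: [180.0, 0.0, -9.1]
force: [-0.1, -0.3, -1.4]
gripper_width: 35.5
```

Run:
```python
from h import *
s=env.state(); print(s['ee_pos'],s['ee_rot'],s['time_s'],s['force'],s['gripper_width'])
for n in ('side','top'): grab(n,n+'8')
crop('side8',220,115,50,50,12,'c16'); crop('top8',262,130,50,50,12,'c17')
```

```text
[463.86675932  76.15397471 227.6569729 ] [ 1.79988219e+02  4.34643125e-03 -9.12241129e+00] 10.7 [-0.12019712 -0.33215783 -1.38317446] 35.48951567897567
```

View pics/c16.png

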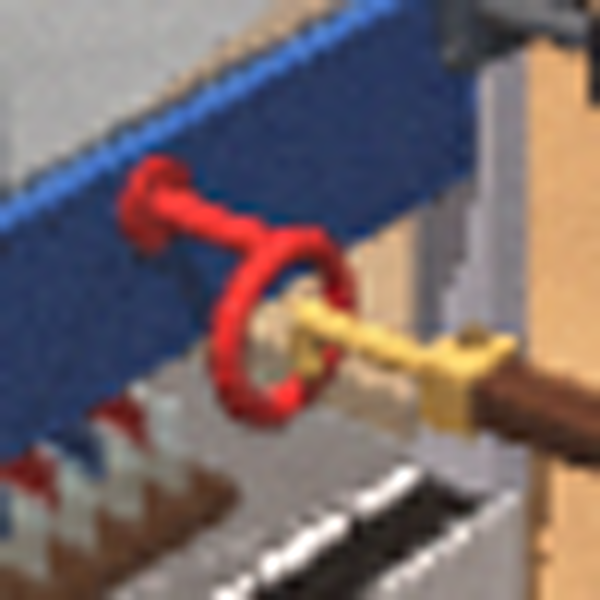

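View pics/c17.png

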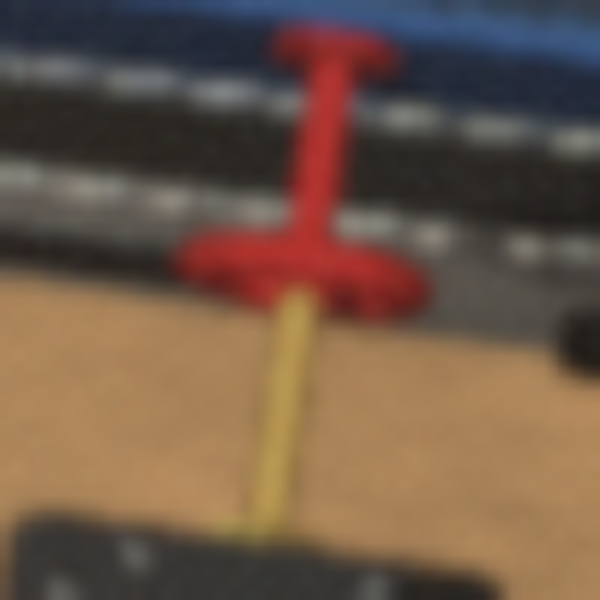

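Request:
drive_tool:
  series:
    - [1,[4,0,0],[0,0,0]]
    - [1,[10,0,0],[0,0,0]]
    - [1,[17,0,0],[0,0,0]]
    - [1,[23,0,0],[0,0,0]]
    - [1,[27,0,0],[0,0,0]]

```text
time_s: 11.3
ee_pos: [490.2, 71.9, 227.9]
ee_rot: [180.0, -0.0, -9.1]
force: [0.4, -0.1, -1.6]
gripper_width: 35.9
```

Request:
drive_tool:
  series:
    - [1,[0,0,0],[0,0,0]]
    - [1,[0,0,0],[0,0,0]]
    - [1,[0,0,3],[0,0,0]]
    - [1,[0,0,6],[0,0,0]]
    - [1,[0,0,9],[0,0,0]]

```text
time_s: 11.8
ee_pos: [489.2, 72.0, 218.6]
ee_rot: [180.0, 0.0, -9.1]
force: [0.5, 0.4, -1.5]
gripper_width: 35.8
```

Run:
```python
from h import *
s=env.state(); print(s['ee_pos'],s['ee_rot'],s['time_s'],s['force'],s['gripper_width'])
for n in ('side','top'): grab(n,n+'9')
crop('side9',220,115,50,50,12,'c18'); crop('top9',262,130,50,50,12,'c19')
```

```text
[489.16458227  72.02902115 218.60752418] [ 1.79991260e+02  1.12371517e-02 -9.09784677e+00] 11.8 [ 0.47190761  0.40982845 -1.54071587] 35.79384416701451
```

View pics/c18.png

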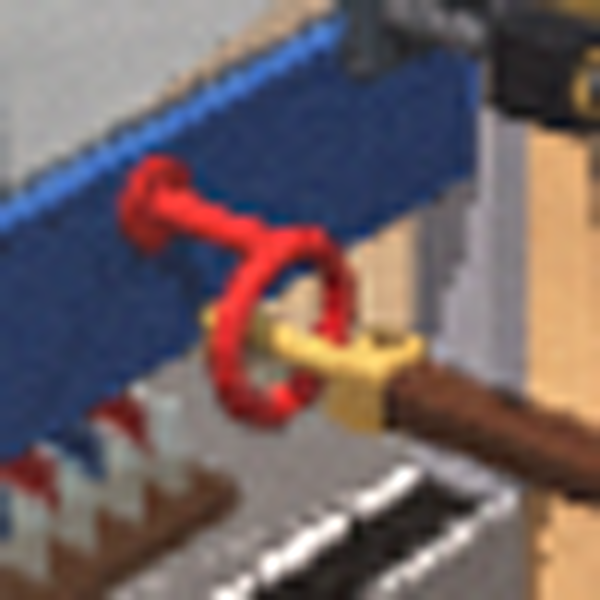

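View pics/c19.png

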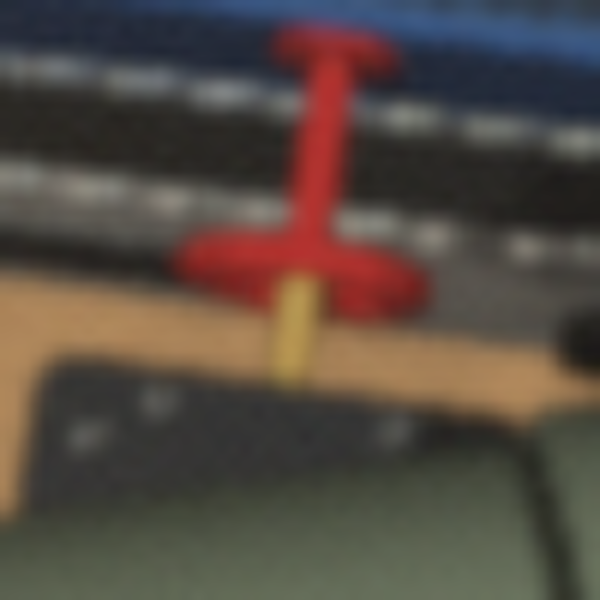

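Request:
drive_tool:
  series:
    - [1,[0,0,2],[0,0,0]]
    - [1,[0,0,4],[0,0,0]]
    - [1,[0,0,6],[0,0,0]]
    - [1,[0,0,7],[0,0,0]]
    - [1,[0,0,8],[0,0,0]]

```text
time_s: 12.4
ee_pos: [489.4, 72.0, 210.8]
ee_rot: [180.0, 0.0, -9.1]
force: [0.1, 0.5, -1.3]
gripper_width: 36.1
```

Request:
drive_tool:
  series:
    - [1,[0,0,0.6],[0,0,0]]
    - [1,[0,0,1.2],[0,0,0]]
    - [1,[0,0,1.8],[0,0,0]]
    - [1,[0,0,2.4],[0,0,0]]
    - [1,[0,0,3],[0,0,0]]

```text
time_s: 12.9
ee_pos: [489.6, 72.0, 208.4]
ee_rot: [-180.0, -0.1, -9.1]
force: [-3.2, 0.9, 3.3]
gripper_width: 35.8
```

Request:
drive_tool:
  series:
    - [1,[0,0,0.4],[0,0,0]]
    - [1,[0,0,0.8],[0,0,0]]
    - [1,[0,0,1.2],[0,0,0]]
    - [1,[0,0,1.6],[0,0,0]]
    - [1,[0,0,2],[0,0,0]]

```text
time_s: 13.4
ee_pos: [489.5, 72.0, 205.9]
ee_rot: [180.0, -0.0, -9.1]
force: [-2.8, 0.5, 4.2]
gripper_width: 35.6
```

Run:
```python
from h import *
s=env.state(); print(s['ee_pos'],s['ee_rot'],s['time_s'],s['force'],s['torque'])
```

```text
[489.52785821  72.02320133 205.90576031] [ 1.79998076e+02 -1.35266433e-02 -9.10454251e+00] 13.4 [-2.76418422  0.53420562  4.23545103] [-0.0905754  -0.24014361  0.00361999]
```

Request:
drive_tool:
  series:
    - [1,[-0.3,0,1],[0,0,0]]
    - [1,[-0.5,0,2],[0,0,0]]
    - [1,[-0.5,0,3.5],[0,0,0]]
    - [1,[-0.5,0,5],[0,0,0]]
    - [1,[-0.5,0,7],[0,0,0]]

```text
time_s: 13.9
ee_pos: [489.4, 72.1, 199.0]
ee_rot: [-180.0, -0.1, -9.1]
force: [-0.1, -1.4, 4.4]
gripper_width: 35.9
```

Request:
drive_tool:
  series:
    - [1,[0,0,2],[0,0,0]]
    - [1,[0,0,4.5],[0,0,0]]
    - [1,[0,0,7],[0,0,0]]
    - [1,[0,0,9.5],[0,0,0]]
    - [1,[0,0,12],[0,0,0]]

```text
time_s: 14.4
ee_pos: [489.4, 72.1, 186.8]
ee_rot: [-180.0, -0.1, -9.1]
force: [0.0, 0.6, 4.3]
gripper_width: 35.7
```

Run:
```python
from h import *
s=env.state(); print(s['ee_pos'],s['ee_rot'],s['time_s'],s['force'],s['torque'])
grab('side','side10'); crop('side10',210,105,70,70,9,'c20')
d=load('side10'); print(proj(d,[619,50.2,240-21+1]))
```

```text
[489.35211479  72.08321219 186.8160156 ] [-1.79995379e+02 -5.52713380e-02 -9.10417394e+00] 14.4 [0.02295873 0.64882191 4.28105259] [-0.20393438 -0.95355568  0.01398858]
[243.4189496  147.97869714]
```

View pics/c20.png

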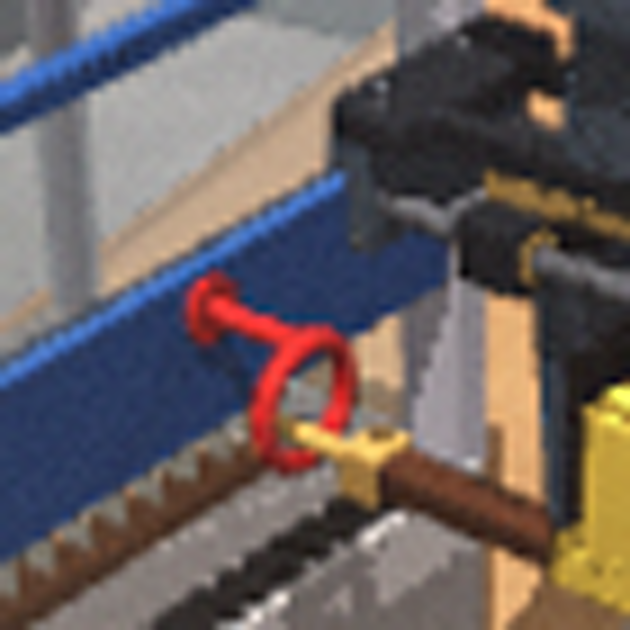

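Request:
drive_tool:
  series:
    - [1,[0,0,3],[0,0,0]]
    - [1,[0,0,6.5],[0,0,0]]
    - [1,[0,0,10],[0,0,0]]
    - [1,[0,0,13.5],[0,0,0]]
    - [1,[0,0,17],[0,0,0]]

```text
time_s: 14.95
ee_pos: [489.3, 72.1, 169.9]
ee_rot: [-180.0, -0.1, -9.1]
force: [1.4, 0.1, 5.2]
gripper_width: 35.3
```

Request:
drive_tool:
  series:
    - [1,[0,0,3.5],[0,0,0]]
    - [1,[0,0,7],[0,0,0]]
    - [1,[0,0,10.5],[0,0,0]]
    - [1,[0,0,14],[0,0,0]]
    - [1,[0,0,17],[0,0,0]]

```text
time_s: 15.45
ee_pos: [489.3, 72.1, 152.8]
ee_rot: [-180.0, -0.1, -9.1]
force: [0.5, -0.4, 5.3]
gripper_width: 36.1
```

Request:
drive_tool:
  series:
    - [1,[0,0,3],[0,0,0]]
    - [1,[0,0,6],[0,0,0]]
    - [1,[0,0,9],[0,0,0]]
    - [1,[0,0,12],[0,0,0]]
    - [1,[0,0,14],[0,0,0]]

```text
time_s: 15.95
ee_pos: [489.2, 72.1, 138.7]
ee_rot: [180.0, -0.0, -9.1]
force: [2.1, -0.3, 4.6]
gripper_width: 35.9
```

Request:
drive_tool:
  series:
    - [1,[0,0,1.5],[0,0,0]]
    - [1,[0,0,2.8],[0,0,0]]
    - [1,[0,0,4],[0,0,0]]
    - [1,[0,0,5],[0,0,0]]
    - [1,[0,0,6],[0,0,0]]

```text
time_s: 16.45
ee_pos: [489.1, 72.1, 132.9]
ee_rot: [-180.0, -0.0, -9.1]
force: [3.1, -1.4, 4.0]
gripper_width: 36.2
```

Run:
```python
from h import *
s=env.state(); print(s['ee_pos'],s['ee_rot'],s['time_s'],s['force'],s['torque'])
grab('side','side11'); crop('side11',210,105,80,80,9,'c21')
```

```text
[489.13059561  72.09109084 132.93022498] [-1.79999979e+02 -2.80605273e-02 -9.10274235e+00] 16.45 [ 3.10118709 -1.3512974   4.02276372] [-0.20292298 -1.3845673  -0.00168064]
```

View pics/c21.png

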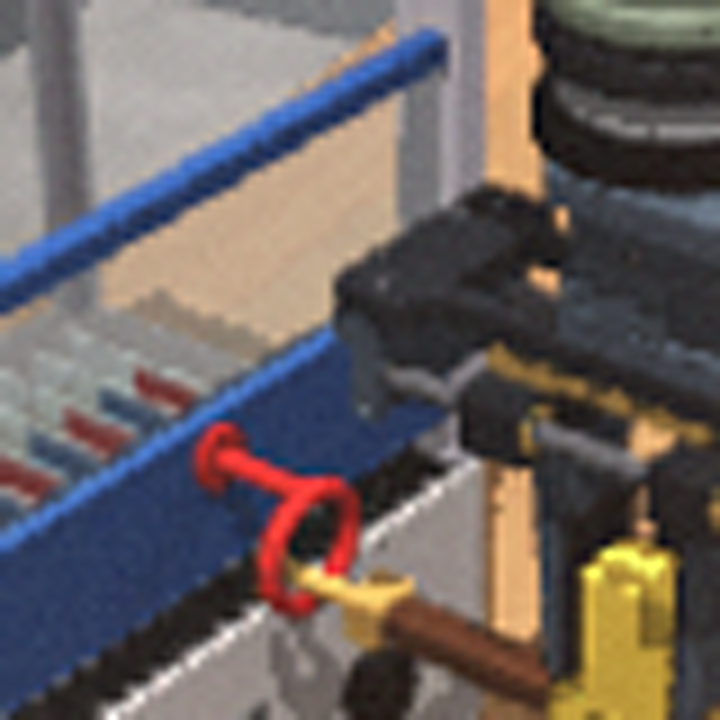

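Request:
drive_tool:
  series:
    - [1,[0.4,0,0.5],[0,0,0]]
    - [1,[0.4,0,1],[0,0,0]]
    - [1,[0.4,0,1.4],[0,0,0]]
    - [1,[0.4,0,1.8],[0,0,0]]
    - [1,[0.4,0,2],[0,0,0]]

```text
time_s: 17.0
ee_pos: [488.8, 72.1, 130.7]
ee_rot: [180.0, 0.1, -9.1]
force: [1.0, 0.4, 3.8]
gripper_width: 35.8
```

Request:
drive_tool:
  series:
    - [1,[0,0,0.4],[0,0,0]]
    - [1,[0,0,0.8],[0,0,0]]
    - [1,[0,0,1.2],[0,0,0]]
    - [1,[0,0,1.6],[0,0,0]]
    - [1,[0,0,2],[0,0,0]]

```text
time_s: 17.5
ee_pos: [488.9, 72.1, 128.7]
ee_rot: [180.0, 0.1, -9.1]
force: [-0.8, 1.2, 3.5]
gripper_width: 35.8
```

Request:
drive_tool:
  series:
    - [1,[0,0,0.4],[0,0,0]]
    - [1,[0,0,0.8],[0,0,0]]
    - [1,[0,0,1.2],[0,0,0]]
    - [1,[0,0,1.6],[0,0,0]]
    - [1,[0,0,2],[0,0,0]]

```text
time_s: 18.0
ee_pos: [488.9, 72.0, 126.8]
ee_rot: [180.0, 0.0, -9.1]
force: [-2.3, 1.6, 4.1]
gripper_width: 36.0
```

Request:
drive_tool:
  series:
    - [1,[0,0,0.4],[0,0,0]]
    - [1,[0,0,0.8],[0,0,0]]
    - [1,[0,0,1.2],[0,0,0]]
    - [1,[0,0,1.6],[0,0,0]]
    - [1,[0,0,2],[0,0,0]]

```text
time_s: 18.5
ee_pos: [489.1, 72.0, 124.8]
ee_rot: [180.0, 0.0, -9.1]
force: [-2.4, 0.4, 3.0]
gripper_width: 35.7
```

Request:
drive_tool:
  series:
    - [1,[-0.2,0,0.4],[0,0,0]]
    - [1,[-0.2,0,0.8],[0,0,0]]
    - [1,[-0.2,0,1.2],[0,0,0]]
    - [1,[-0.2,0,1.6],[0,0,0]]
    - [1,[-0.2,0,2],[0,0,0]]

```text
time_s: 19.0
ee_pos: [489.1, 72.0, 122.9]
ee_rot: [180.0, 0.0, -9.1]
force: [-1.7, 1.1, 4.8]
gripper_width: 35.9
```

Request:
drive_tool:
  series:
    - [1,[0,0,0.4],[0,0,0]]
    - [1,[0,0,0.8],[0,0,0]]
    - [1,[0,0,1.2],[0,0,0]]
    - [1,[0,0,1.6],[0,0,0]]
    - [1,[0,0,2],[0,0,0]]

```text
time_s: 19.5
ee_pos: [489.2, 72.1, 121.4]
ee_rot: [-180.0, -0.0, -9.1]
force: [-4.0, 0.5, 7.3]
gripper_width: 35.7
```

Request:
drive_tool:
  series:
    - [1,[-0.3,0,0.2],[0,0,0]]
    - [1,[-0.4,0,0.4],[0,0,0]]
    - [1,[-0.4,0,0.6],[0,0,0]]
    - [1,[-0.4,0,0.8],[0,0,0]]
    - [1,[-0.4,0,1],[0,0,0]]

```text
time_s: 20.0
ee_pos: [489.2, 72.1, 120.8]
ee_rot: [-180.0, -0.1, -9.1]
force: [-5.1, 0.6, 9.2]
gripper_width: 35.5
```

Request:
drive_tool:
  series:
    - [1,[-0.3,0,0.2],[0,0,0]]
    - [1,[-0.6,0,0.4],[0,0,0]]
    - [1,[-0.8,0,0.6],[0,0,0]]
    - [1,[-0.8,0,0.8],[0,0,0]]
    - [1,[-0.8,0,1],[0,0,0]]

```text
time_s: 20.5
ee_pos: [489.1, 72.1, 120.2]
ee_rot: [-180.0, -0.2, -9.1]
force: [-5.0, 0.4, 10.0]
gripper_width: 35.7
```

Request:
drive_tool:
  series:
    - [1,[0,0,0.3],[0,0,0]]
    - [1,[0,0,0.6],[0,0,0]]
    - [1,[0,0,0.9],[0,0,0]]
    - [1,[0,0,1.2],[0,0,0]]
    - [1,[0,0,1.2],[0,0,0]]

```text
time_s: 21.0
ee_pos: [489.2, 72.2, 119.5]
ee_rot: [-180.0, -0.2, -9.1]
force: [-5.5, 0.6, 12.9]
gripper_width: 35.8
```

Request:
drive_tool:
  series:
    - [1,[0,0,0],[0,0,0]]
    - [1,[0,0,0],[0,0,0]]
    - [1,[0,0,0],[0,0,0]]
    - [1,[0,0,0],[0,0,0]]
    - [1,[0,0,0],[0,0,0]]

```text
time_s: 21.5
ee_pos: [489.2, 72.2, 119.5]
ee_rot: [-180.0, -0.2, -9.1]
force: [-5.8, 0.4, 12.3]
gripper_width: 35.8
```

Request:
drive_tool:
  series:
    - [1,[0,0,0],[0,0,0]]
    - [1,[0,0,0],[0,0,0]]
    - [1,[0,0,0],[0,0,0]]
    - [1,[0,0,0],[0,0,0]]
    - [1,[0,0,0],[0,0,0]]

```text
time_s: 22.0
ee_pos: [489.2, 72.2, 119.5]
ee_rot: [-180.0, -0.2, -9.1]
force: [-6.4, 0.1, 12.2]
gripper_width: 35.8
```

Run:
```python
from h import *
s=env.state(); print(s['ee_pos'],s['ee_rot'],s['time_s'],s['force'],s['torque'])
grab('side','side12'); crop('side12',210,105,80,80,9,'c22')
```

```text
[489.16480641  72.16205491 119.47365795] [-179.97246638   -0.22425213   -9.1094237 ] 22.0 [-6.35209781  0.07368664 12.24594623] [-0.251333   -0.63059143 -0.08959348]
```

View pics/c22.png

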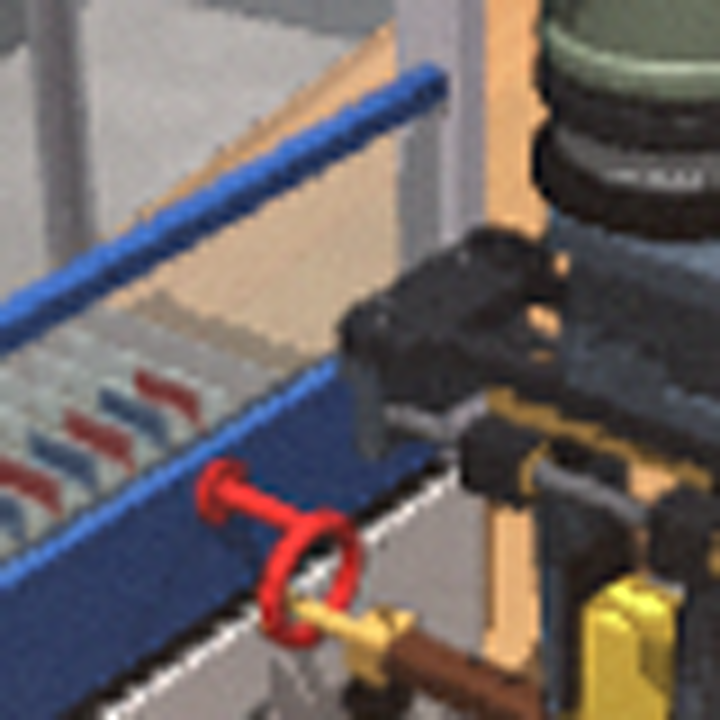

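Request:
drive_tool:
  series:
    - [1,[0,0,-1],[0,0,0]]
    - [1,[0,0,-2.5],[0,0,0]]
    - [1,[0,0,-4],[0,0,0]]
    - [1,[0,0,-6],[0,0,0]]
    - [1,[0,0,-8],[0,0,0]]

```text
time_s: 22.55
ee_pos: [487.3, 72.2, 125.0]
ee_rot: [180.0, 0.1, -9.1]
force: [0.4, 0.9, -0.9]
gripper_width: 35.8
```

Request:
drive_tool:
  series:
    - [1,[0,0,-3],[0,0,0]]
    - [1,[0,0,-6],[0,0,0]]
    - [1,[0,0,-9],[0,0,0]]
    - [1,[0,0,-12],[0,0,0]]
    - [1,[0,0,-12],[0,0,0]]

```text
time_s: 23.05
ee_pos: [488.3, 72.3, 138.3]
ee_rot: [-180.0, -0.1, -9.1]
force: [0.0, -0.1, -0.8]
gripper_width: 35.7
```

Run:
```python
from h import *
s=env.state(); print(s['ee_pos'],s['ee_rot'],s['time_s'],s['force'],s['torque'])
grab('side','side13'); crop('side13',210,130,60,60,12,'c23')
grab('top','top13'); crop('top13',262,130,60,60,12,'c24')
```

```text
[488.28476228  72.28077435 138.2679039 ] [-1.79988719e+02 -6.12637734e-02 -9.10403967e+00] 23.05 [ 0.00650198 -0.08735147 -0.76085068] [ 0.00366256 -0.08168435 -0.02361525]
```

View pics/c23.png

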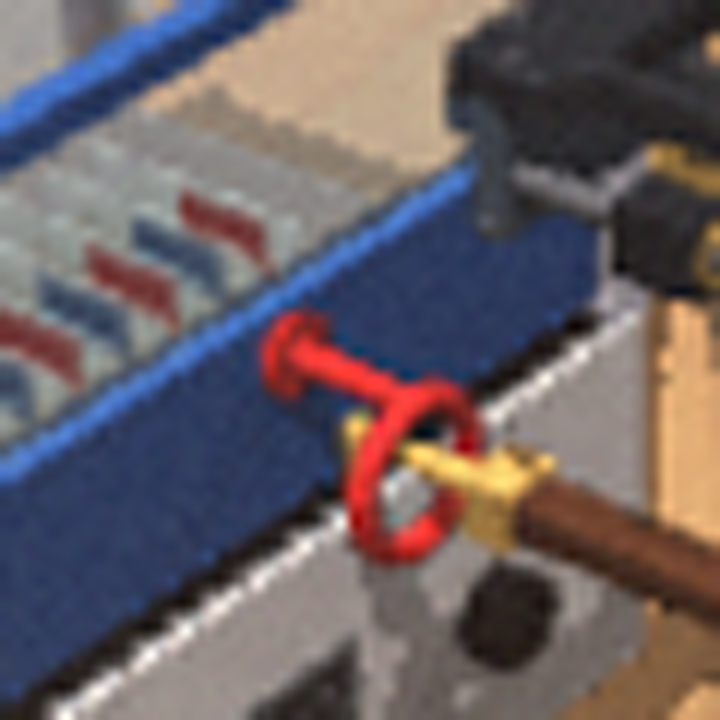

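View pics/c24.png

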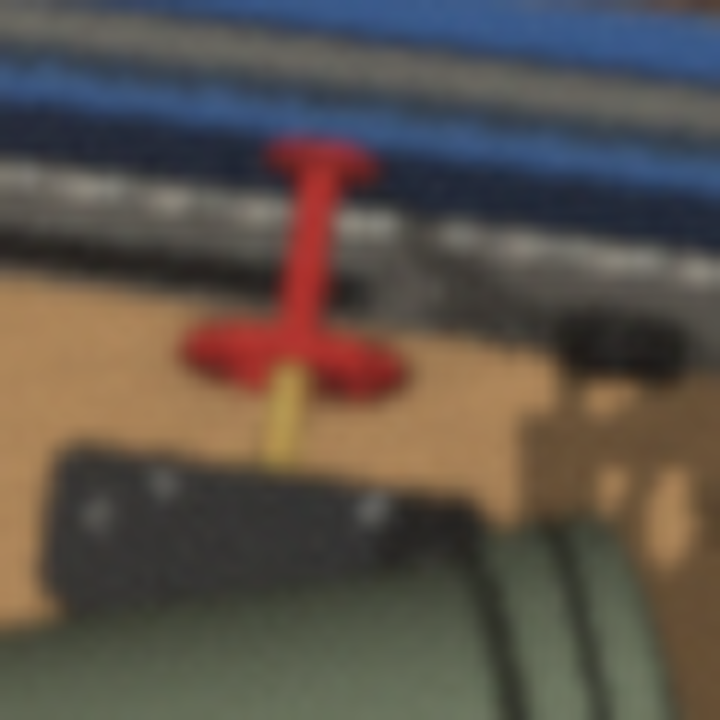

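Run:
```python
from h import *
d=load('side13')
hsv=cv2.cvtColor(cv2.resize(d['im'],None,fx=6,fy=6,interpolation=cv2.INTER_CUBIC),cv2.COLOR_RGB2HSV)
m=cv2.inRange(hsv,(0,150,70),(7,255,255))|cv2.inRange(hsv,(172,150,70),(180,255,255))
cs,hi=cv2.findContours(m,cv2.RETR_CCOMP,cv2.CHAIN_APPROX_NONE)
for c,hh in zip(cs,hi[0]):
    x,y,w,h=cv2.boundingRect(c)
    if len(c)>40 and x/6>220: print(hh[3]>=0,x/6,y/6,w/6,h/6)
for z in (143,147,150,153,156): print(z,proj(d,[619,50.2,z]).round(1), proj(d,[619,50.2,z-24]).round(1))
H=np.array([488.3,72.3,138.3+18])+150*np.array([.9874,-.1582,0])
print('hook',proj(d,H),proj(d,H-[0,0,16]), (H-[619,50.2,0]))
```

```text
False 231.83333333333334 156.0 18.333333333333332 21.0
143 [244.3 170.9] [244.6 177.7]
147 [244.3 169.8] [244.5 176.6]
150 [244.2 168.9] [244.5 175.7]
153 [244.2 168.1] [244.5 174.9]
156 [244.2 167.2] [244.4 174.1]
hook [239.26627042 165.26385807] [239.48635803 169.83891768] [ 17.41  -1.63 156.3 ]
```

Request:
drive_tool:
  series:
    - [1,[-4,0,0],[0,0,0]]
    - [1,[-11,0,0],[0,0,0]]
    - [1,[-20,0,0],[0,0,0]]
    - [1,[-30,0,0],[0,0,0]]
    - [1,[-42,0,0],[0,0,0]]

```text
time_s: 23.65
ee_pos: [445.4, 79.0, 137.7]
ee_rot: [180.0, 0.0, -9.1]
force: [0.1, 0.3, -2.2]
gripper_width: 35.8
```

Request:
drive_tool:
  series:
    - [1,[-12,0,0],[0,0,0]]
    - [1,[-20,0,0],[0,0,0]]
    - [1,[-24,0,0],[0,0,0]]
    - [1,[-26,0,0],[0,0,0]]
    - [1,[-26,0,0],[0,0,0]]

```text
time_s: 24.15
ee_pos: [420.9, 83.0, 137.9]
ee_rot: [-180.0, -0.0, -9.1]
force: [0.7, 0.5, -1.7]
gripper_width: 35.6
```

Run:
```python
from h import *
s=env.state(); print(s['ee_pos'],s['ee_rot'],s['time_s'],s['force'],s['torque'],s['gripper_width'])
grab('side','side14'); crop('side14',200,110,120,100,6,'c25')
```

```text
[420.88818718  83.04546112 137.85142449] [-1.79999487e+02 -3.08339857e-02 -9.09704052e+00] 24.15 [ 0.69057858  0.45842745 -1.6696936 ] [ 0.03555808 -0.0376251  -0.01306991] 35.64325365766377
```

View pics/c25.png

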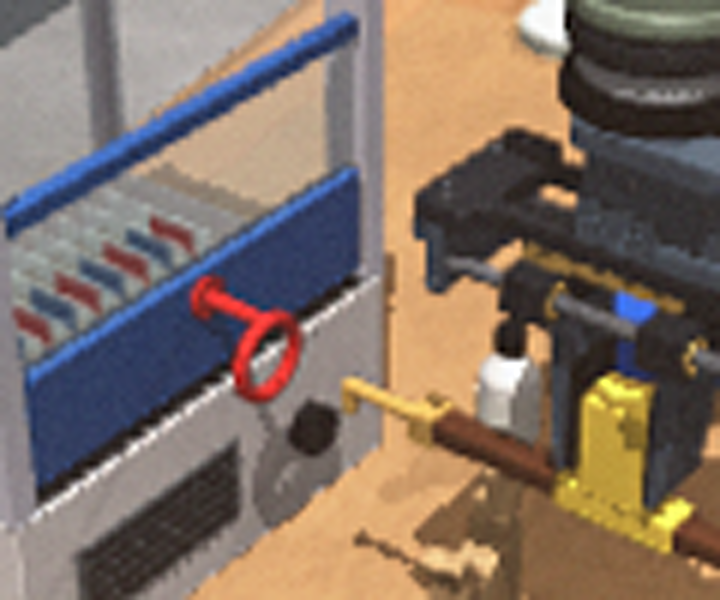

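```bash
python3 plan.py 421 83 137.8 -9.1 425 180 178 -3.6; python3 plan.py 425 180 178 -3.6 463.2 286.8 178 -3.6
```

```text
total [-11.4 -96.4 -40.2] rz -0.096 len 105.1 min rows 2.1015270638276347 0.6399540590645875
[-2.3, -19.3, -8.0] -0.0192
[-4.6, -38.6, -16.1] -0.0384
[-6.8, -57.8, -24.1] -0.0576
[-9.1, -77.1, -32.2] -0.0768
[-11.4, -96.4, -40.2] -0.096
total [  31.4 -109.    -0. ] rz -0.0 len 113.4 min rows 2.2685219857872223 0.0
[6.3, -21.8, -0.0] -0.0
[12.6, -43.6, -0.0] -0.0
[18.9, -65.4, -0.0] -0.0
[25.1, -87.2, -0.0] -0.0
[31.4, -109.0, -0.0] -0.0
```

Request:
drive_tool:
  series:
    - [1,[-2,-15,-8],[0,0,-0.02]]
    - [1,[-4,-35,-20],[0,0,-0.04]]
    - [1,[-7,-58,-30],[0,0,-0.06]]
    - [1,[-9,-80,-38],[0,0,-0.08]]
    - [1,[-11.4,-96.4,-40.2],[0,0,-0.096]]

```text
time_s: 24.7
ee_pos: [426.0, 181.5, 178.8]
ee_rot: [-179.9, -0.1, -3.5]
force: [-0.4, -0.5, -1.4]
gripper_width: 35.6
```

Request:
drive_tool:
  series:
    - [1,[8,-28,0],[0,0,0]]
    - [1,[17,-60,0],[0,0,0]]
    - [1,[25,-88,0],[0,0,0]]
    - [1,[31.4,-109,0],[0,0,0]]
    - [1,[31.4,-109,0],[0,0,0]]

```text
time_s: 25.2
ee_pos: [464.3, 289.3, 177.3]
ee_rot: [-179.9, -0.0, -3.5]
force: [-0.9, -0.7, -0.9]
gripper_width: 35.9
```

Request:
drive_tool:
  series:
    - [1,[0,0,12],[0,0,0]]
    - [1,[0,0,30],[0,0,0]]
    - [1,[0,0,50],[0,0,0]]
    - [1,[0,0,70],[0,0,0]]
    - [1,[0,0,85],[0,0,0]]

```text
time_s: 25.7
ee_pos: [461.7, 284.8, 90.9]
ee_rot: [179.9, 0.1, -3.7]
force: [-0.2, -0.1, -1.0]
gripper_width: 35.5
```

Run:
```python
from h import *
s=env.state(); print(s['ee_pos'],s['ee_rot'],s['time_s'],s['force'],s['torque'],s['gripper_width'])
grab('side','side15'); crop('side15',190,190,130,120,6,'c26')
grab('wrist','w15')
```

```text
[461.69243106 284.82601192  90.90766449] [ 1.79878029e+02  1.31278296e-01 -3.66531639e+00] 25.7 [-0.23266048 -0.11227211 -1.03234629] [-0.05464235 -0.06320284 -0.00565857] 35.45952340452345
```

View pics/c26.png

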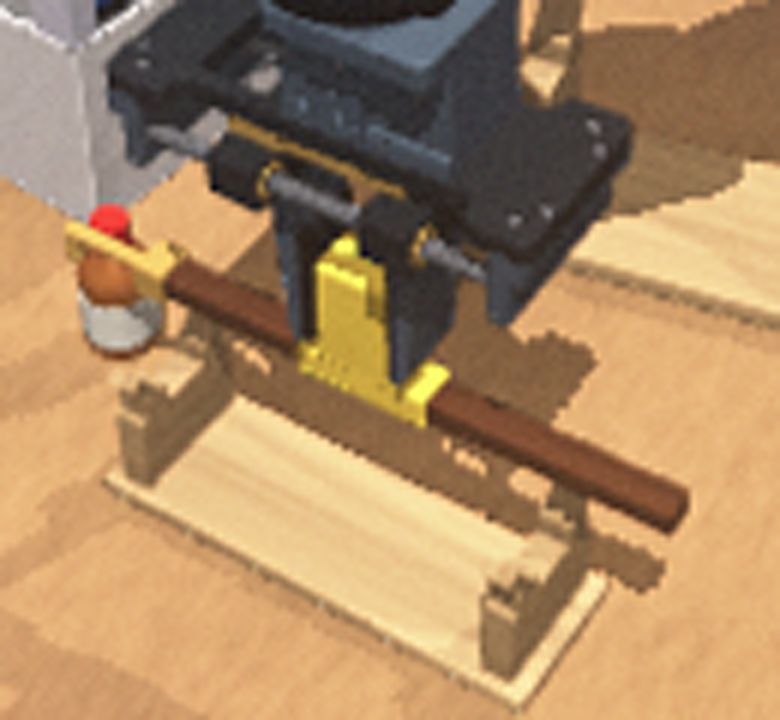

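View pics/w15.png

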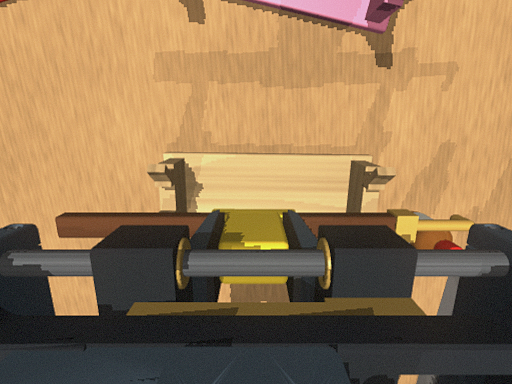

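Request:
drive_tool:
  series:
    - [1,[0,0,5],[0,0,0]]
    - [1,[0,0,12],[0,0,0]]
    - [1,[0,0,20],[0,0,0]]
    - [1,[0,0,26],[0,0,0]]
    - [1,[0,0,30],[0,0,0]]

```text
time_s: 26.3
ee_pos: [462.8, 286.7, 62.3]
ee_rot: [180.0, 0.0, -3.6]
force: [-0.1, 0.4, -2.2]
gripper_width: 35.5
```

Request:
drive_tool:
  series:
    - [1,[0,0,5],[0,0,0]]
    - [1,[0,0,10],[0,0,0]]
    - [1,[0,0,15],[0,0,0]]
    - [1,[0,0,19],[0,0,0]]
    - [1,[0,0,21],[0,0,0]]

```text
time_s: 26.8
ee_pos: [462.8, 286.7, 41.4]
ee_rot: [180.0, 0.0, -3.6]
force: [0.3, -0.2, -0.9]
gripper_width: 35.8
```

Request:
drive_tool:
  series:
    - [1,[0,0,1],[0,0,0]]
    - [1,[0,0,2],[0,0,0]]
    - [1,[0,0,3],[0,0,0]]
    - [1,[0,0,3.5],[0,0,0]]
    - [1,[0,0,3.5],[0,0,0]]

```text
time_s: 27.3
ee_pos: [463.0, 286.8, 38.4]
ee_rot: [180.0, -0.0, -3.6]
force: [0.0, -0.2, -0.6]
gripper_width: 35.8
```

Run:
```python
from h import *
s=env.state(); print(s['ee_pos'],s['ee_rot'],s['time_s'],s['force'],s['torque'],s['gripper_width'])
grab('side','side16'); crop('side16',190,190,130,120,6,'c27')
```

```text
[463.03584323 286.78011262  38.44213263] [ 1.79996808e+02 -8.15414333e-03 -3.60448494e+00] 27.3 [ 0.01499714 -0.19827384 -0.59257547] [-0.00137077 -0.10009943  0.00076365] 35.809269264645906
```

View pics/c27.png

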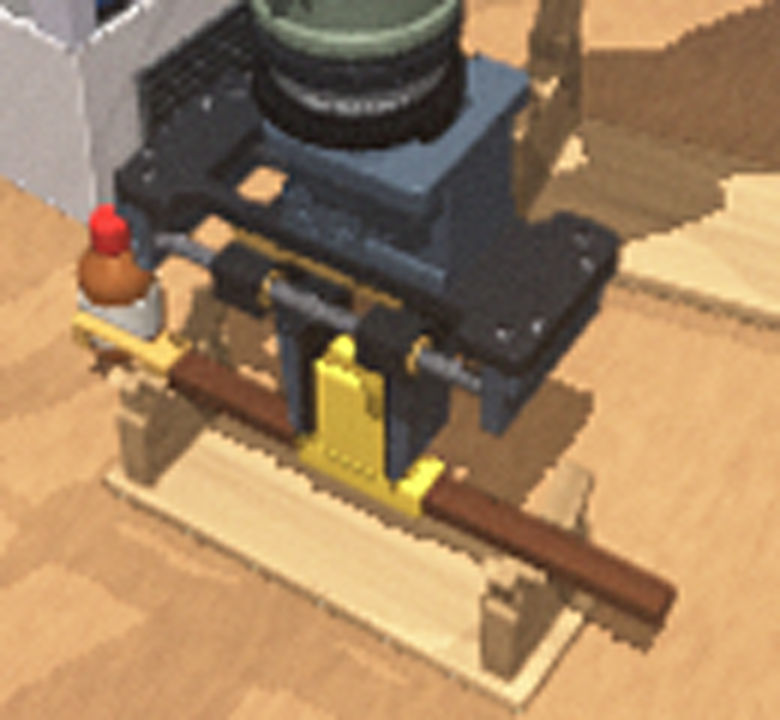

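Request:
drive_tool:
  series:
    - [1,[0,0,0.5],[0,0,0]]
    - [1,[0,0,0.5],[0,0,0]]
    - [0.9,[0,0,0.5],[0,0,0]]
    - [0,[0,0,0.5],[0,0,0]]
    - [0,[0,0,0.5],[0,0,0]]

```text
time_s: 27.85
ee_pos: [463.2, 286.9, 38.1]
ee_rot: [-180.0, -0.0, -3.6]
force: [0.6, 0.6, 0.1]
gripper_width: 48.8
```

Request:
drive_tool:
  series:
    - [0,[0,0,0],[0,0,0]]
    - [0,[0,0,0],[0,0,0]]
    - [0,[0,0,0],[0,0,0]]
    - [0,[0,0,0],[0,0,0]]
    - [0,[0,0,0],[0,0,0]]

```text
time_s: 28.35
ee_pos: [463.0, 286.8, 37.9]
ee_rot: [180.0, -0.0, -3.6]
force: [0.3, -0.0, -0.7]
gripper_width: 88.6
```

Request:
drive_tool:
  series:
    - [0,[0,0,-5],[0,0,0]]
    - [0,[0,0,-20],[0,0,0]]
    - [0,[0,0,-50],[0,0,0]]
    - [0,[0,0,-90],[0,0,0]]
    - [0,[0,0,-130],[0,0,0]]

```text
time_s: 28.85
ee_pos: [462.6, 286.6, 169.4]
ee_rot: [180.0, 0.0, -3.6]
force: [1.1, 0.4, 0.7]
gripper_width: 91.0
```

Request:
drive_tool:
  series:
    - [0,[-20,0,-10],[0,0,0]]
    - [0,[-50,20,-10],[0,0,0]]
    - [0,[-80,60,-10],[0,0,0]]
    - [0,[-100,100,-10],[0,0,0]]
    - [0,[-100,110,-10],[0,0,0]]

```text
time_s: 29.35
ee_pos: [352.7, 180.4, 178.1]
ee_rot: [179.9, 0.1, -3.6]
force: [0.5, 1.0, -0.3]
gripper_width: 91.4
```

Run:
```python
from h import *
s=env.state(); print(s['ee_pos'],s['time_s'],s['force'],s['gripper_width'])
for n in ('side','top'): grab(n,n+'17')
t=load('top17')
hsv=cv2.cvtColor(t['im'],cv2.COLOR_RGB2HSV);
```

```text
[352.72009852 180.38163902 178.14699028] 29.35 [ 0.4609804   1.04278463 -0.34158492] 91.41491992687183
```

View pics/side17.png

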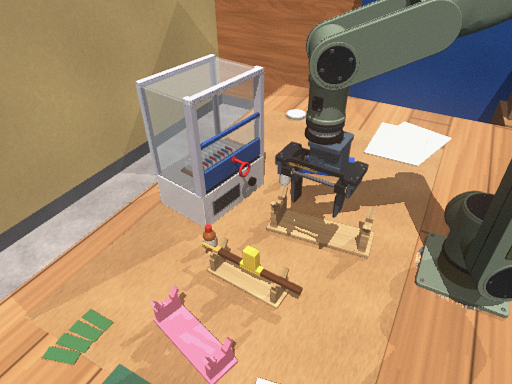

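View pics/top17.png

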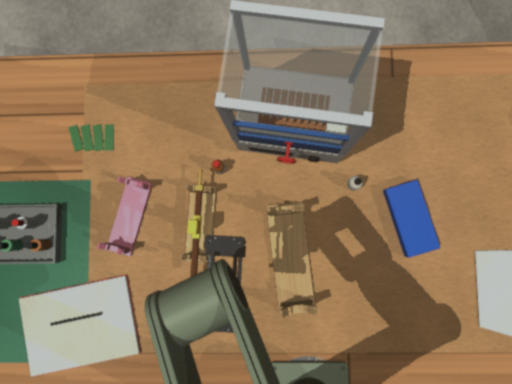

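Request:
drive_tool:
  series:
    - [0,[0,0,-10],[0,0,0]]
    - [0,[0,0,-20],[0,0,0]]
    - [0,[0,0,-20],[0,0,0]]
    - [0,[0,0,-20],[0,0,0]]
    - [0,[0,0,-20],[0,0,0]]

```text
time_s: 29.95
ee_pos: [356.2, 183.6, 197.6]
ee_rot: [180.0, 0.0, -3.6]
force: [-0.3, -0.2, -0.6]
gripper_width: 91.1
```

Run:
```python
from h import *
grab('side','side18'); a=load('side0');b=load('side18')
for n,d in (('0',a),('18',b)):
    hsv=cv2.cvtColor(d['im'],cv2.COLOR_RGB2HSV)
    for nm,lo,hi in [('yellow',(22,120,90),(34,255,255)),('red',(0,180,90),(5,255,255)),('blue',(110,150,100),(125,255,255))]:
        m=cv2.inRange(hsv,lo,hi); c,l,s,ce=cv2.connectedComponentsWithStats(m)
        for i in range(1,c):
            if s[i,4]>25: print(n,nm,s[i].tolist(),ce[i].round(1))
crop('side18',190,110,110,200,3,'c28')
```

```text
0 yellow [239, 245, 24, 31, 384] [250.3 259.8]
0 red [230, 128, 19, 22, 107] [239.9 138.5]
0 red [205, 225, 7, 8, 40] [207.8 228.1]
0 blue [353, 0, 89, 112, 4949] [394.6  47.8]
0 blue [506, 26, 6, 12, 29] [508.1  31.7]
0 blue [492, 40, 20, 58, 302] [502.7  67.4]
0 blue [227, 83, 31, 17, 52] [241.3  91.3]
0 blue [207, 101, 15, 9, 30] [213.7 105.1]
0 blue [404, 106, 23, 5, 28] [415.2 107.7]
0 blue [207, 128, 22, 14, 30] [218.6 134.3]
0 blue [300, 153, 54, 22, 722] [327.4 161.9]
18 yellow [203, 242, 17, 9, 35] [212.7 246.6]
18 yellow [240, 245, 24, 31, 407] [250.7 259.9]
18 red [232, 156, 18, 21, 96] [241.1 165.9]
18 red [205, 225, 6, 8, 40] [207.8 228.1]
18 blue [500, 16, 12, 17, 74] [506.8  22.9]
18 blue [350, 20, 162, 90, 5012] [446.7  70.4]
18 blue [234, 114, 22, 14, 28] [244.4 120.5]
18 blue [206, 133, 18, 11, 29] [214.4 137.6]
18 blue [300, 161, 38, 14, 195] [320.7 168. ]
```

View pics/c28.png

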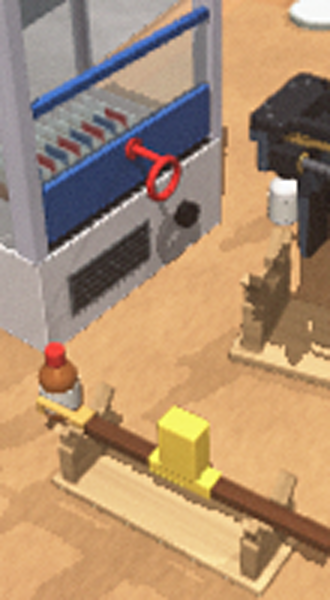

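```bash
python3 -c "
from workcell import env
print(env.job_done()); print(env.state()['time_s'])"
```

```text
the job is handed in; nothing more can be done
None
the job is handed in; nothing more can be done
```

I drew the sash down onto its buffers, unhooked the pole and laid it back in the small wooden cradle, then handed the job in at about 30 s. No verdict was reported.

- **Pull at the bottom:** The force began to rise with the tool at about 121.5 mm reported height, which means the sash was on the buffers at roughly 6 to 8 mm above the bare sill. I then held a steady pull for over 1 s. By the wrist sensor, and allowing for the pole's weight, it was about 14 N vertical and 15 N in total. The highest reading I took was about 15.4 N.
- **Last pictures:** The ring sits at the same height as just after unhooking. The pole's grip block is within 1 pixel of its starting position (about 1 mm), hook to the same side. The amber bottle is unmoved by its pixel position. The white bottle and slide box look unmoved in the top view, but the gripper partly hid them in the last side view. The gripper is open and clear of everything.
- **What disagreed:** The real fingertips lie about 37 mm higher than the reported tool point. My first grip, placed by that report, caught only the block's top few mm. I confirmed the offset from two camera views and by feeling downward without contact, then gripped again at the right height before lifting.
- **Not verified:** I could not directly measure the force left between the sash and the sill after release. I only know that the sash did not move.

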